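# Unchock the chest lid and clamp it shut

### The arm

A 7-joint arm with a two-finger parallel gripper is mounted at the origin on the work surface. World frame = base frame: x ahead of the robot, y to its left, z up, the work surface at z = 0. Lengths are in mm, angles in rad, forces in N, time in s.
With the tool pointing down it reaches from about 425 to 800 mm from the base axis. Payload 8.3 kg.
Tool frame: the origin (TCP) lies on the mounting face of the last link; the fingertips stand 173 mm ahead of it and the grasp point (between the pads) lies 155 mm ahead of it; x points along the fingers, y is the direction in which the jaws open and shut, and the axes are right-handed (so a half turn about x gives the same grasp; the last joint's range is limited). The gripper opens to 85 mm and grips with 20 to 120 N. Pads are 22 mm wide; open, the fingers measure 114 mm over their backs; the gripper's body (76 mm by 85 mm) begins 54 mm behind the grasp point. The pads swing forward as they close: fully open they stand 13 mm farther back than shut.
Start: joints at [1.274, 0.383, 0.016, 1.37, -0.006, 1.388, -0.046], TCP at [144.829, -607.981, 404.679] pointing down, gripper open.
Joint ranges: [-2.95, 2.95], [-0.25, 2.06], [-1.52, 1.56], [0.18, 2.33], [-1.44, 4.58], [0.02, 2.06], [-3.01, 3.01]. Speed limits (rad/s): [2.39, 2.39, 3.01, 3.01, 3.14, 3.14, 3.14].

### API

Orientations are given as a rotation vector (axis times angle).
In Python, from plant import manip gives the robot as it stands.
- The arm moves only by the tool play_rows, never from a script. Its argument "deltas" is a list of rows, each a list of 2 entries, a list of its own where there are three numbers: the shift along the world's x, y, z in m, then the turn about the world's z in degrees. A call has 1 to 8 rows; each row is the pose to reach, as a shift and turn from the pose measured when the call began; what a row does not reach only later rows make up. A row lasts 1/12 s, in which the tool goes at most 41.7 mm and 7.16 degrees, less where a joint would pass 70% of its speed; a pose out of reach is approached as far as the arm can. A call with a gripper value outside its range is refused whole. "grip" is the gripper command: -1 is shut, 1 is fully open, values between are in proportion, set as the call begins (left out, the last holds). The fingers move at their own pace and stop on an object; "grip_force" is the grip in N (left out, the last holds). Time passes only in rows, so rows that repeat a pose let the fingers close. It gives the time, the measured TCP pose, the force and the opening at its end, in the units of the state.
- manip.get_state(): the state, without advancing time (a new reading comes with each control period).
- manip.camera(name): name is "scene" or "top" or "wrist"; returns a dict with "img" (420x560x3 uint8, red, green, blue), "range_z" (420x560 float32, mm along the optical axis (not along the pixel's ray), 0 where there is no reading), "intrinsics" (3x3 intrinsics, pixels), "xyz" and "orientation" of the camera in the world. Camera axes: x right, y up, looking along -z (the intrinsics and any distortion apply to the point x, -y, -z); pixel columns grow to the right and rows downward; lengths in mm; the calibration is good to about 2 mm. A picture is of the moment at which its call begins.
- manip.finish_job(): hands the job in, once; it reports no verdict.
The state is a dict: "t": time; "joints": joint angles; "joint_vel": joint speeds; "tau": joint torques, N m; "position": TCP position; "eef_rot": TCP orientation; "contact_force": force on the tool from outside, world axes, zero at the start; "wrist_torque": the same for the moment, N m; "grip_width": finger opening in mm.
Only numpy, scipy, OpenCV 4.12 (cv2) and the standard library are available. Lean on these libraries where they do the work, as an engineer would, in place of code of your own. Each camera call takes 0.05 s, during which the arm holds its last target.

### The job

Close up the insulated chest under the wire rack: ease the wooden wedge straight back out from under the heavy lid, a little at a time, so that the lid comes down softly without being dropped or lifted. Set the wedge down (do not drop it) lying inside the shallow wooden tray, then swing the wire bail on the front of the chest up and over center until it clamps on the lid. Leave the other things on the table where they stand.

Things in the scene. Friction and masses are not known exactly. Their poses are not given: they have to be found in the camera images.
- chest: Grey insulated food chest, fixed, 190 (x) x 200 (y) x 100 mm high without its lid, walls 40 mm thick. Origin: centre of its underside; z up; its own -x points out of its front face (95 mm from the origin), where the bail hangs and the wedge sticks out. A wire rack stands over it (see rack_edge).
- rack_edge (a point): Middle of the front edge of the fixed wire shelf above the chest. The shelf lies 300 to 310 mm above the table and covers x +130 to -125, y -150 to +150 mm of the chest's frame, so it overhangs the front face by 30 mm; posts at x +125, y +-140. No room for an upright gripper at the wedge: come from the front, tool leaning outwards 25 to 45 degrees.
- lid (a joint): Opening angle of the chest's steel lid (rad): 0 = shut, about 0.12 at the start, propped by the wedge. A slab 175 x 200 x 22 mm, about 0.9 kg, hinged at the chest's back (x +95, z 100 mm of the chest's frame). Left unsupported it falls at about 0.8 rad/s; to lower it softly keep below 0.5 rad/s.
- lid_edge (a point): Middle of the lower front edge of the lid, the edge that rests on the wedge; shut, it is 15 mm behind the chest's front face and 100 mm above the table.
- wedge_mid (a point): Loose wooden door wedge, about 110 g, 170 mm long, 36 mm wide, 4 mm thick at the tip, 38 mm at the thick end, tapering straight on top, flat underneath. The point is half-way along it on its middle plane, 10.5 mm above its underside. Its own x points to the thin tip (85 mm away), -x to the thick end (85 mm the other way), y across its width, z up.
- wedge_tip (a point): Middle of the underside of the wedge's thin tip. At the start the wedge lies flat on the chest's front rim (underside 100 mm above the table), tip inward 90 mm past the lid's edge, last 65 mm sticking out of the front: drawing it back about 90 mm along the chest's -x frees it from the lid. Pulling takes some 3 to 8 N.
- bail (a joint): Angle of the wire bail (rad): 0 = open, swung down in front of the chest (start); it turns up and over towards the lid to 2.39 = clamped on the lid. No spring: the heavy wire (140 g) goes over center by its own weight. Let go below 1.98 it falls back open, beyond 2.07 it falls on to clamped and stays there (at most 0.07 N m to turn it).
- bail_bar (a point): Middle of the bail's cross bar: round steel, 9 mm thick, 100 mm long, parallel to the chest's y. It moves on a circle of 73 mm radius about bail_pivot. At the start it is 70 mm out from the pivot and 19 mm below it (51 mm above the table); straight above the pivot at joint 1.83; clamped, it lies on the lid 39 mm inward of the pivot and 62 mm above it.
- bail_pivot (a point): Middle of the bail's hinge axis (parallel to the chest's y), 12 mm out from the chest's front face and 70 mm above the table.
- tray: Shallow open wooden tray, fixed, 240 (x) x 150 (y) x 25 mm high, walls 5 mm and floor 5 mm thick. Origin: centre of its underside; x along its length. It is to be left holding the wedge.
- can: Plain aluminium can, 66 mm diameter, 90 mm tall, standing beside the chest; not part of the job. Origin: centre of its underside.
- mug: White mug with a handle, 76 mm across, 85 mm tall; not part of the job. Origin: centre of its underside.
- jar: Closed glass jar, 70 mm across, 110 mm tall; not part of the job. Origin: centre of its underside.
- tin: Plain closed steel tin, 100 x 70 x 60 mm; not part of the job. Origin: centre of its underside.
- screwdriver: Black-handled screwdriver lying on the table; not part of the job. Origin: centre of its underside.
- bowl: White plastic bowl, 120 mm across, 50 mm tall; not part of the job. Origin: centre of its underside.
There are look-alikes about, which are no part of the job. Of the things that look like the part that bears wedge_mid, the larger one is meant.

How it is judged:
By the outcome, as a careful person would: the job done as asked, in the order asked, and still so for the second after the job is handed in, with the robot touching nothing.
It also fails if it takes over 61 s, if anything falls off the work surface, if the arm or the gripper's body presses on something with over 40 N, if the wrist force passes 120 N, or if a joint passes its speed limit or range.

## Working session

There is one attempt and no reset: what is moved stays moved. The work goes in short steps, Python scripts to look and compute and a tool call to move; the robot and the scene stay as the last step left them, time stands still between calls to the robot, and variables do not carry over. Pictures are saved under pics/ and viewed, and the job is handed in when it is done.

Besides the shell and the picture viewer there is one more tool, called by a JSON object that holds its "fn" and its "kwargs", one argument or row to a line. play_rows: Moves the arm, as the interface text tells. Its arguments: {"type":"object","properties":{"deltas":{"type":"array"},"grip":{"type":"number"},"grip_force":{"type":"number"}},"required":["deltas"]}

```bash
ls; mkdir -p pics; cat > h.py <<'E'
import numpy as np, cv2
from scipy.spatial.transform import Rotation as R
from plant import manip
def shot(n,f):
    c=manip.camera(n); np.savez(f'pics/{f}.npz',**c); cv2.imwrite(f'pics/{f}.png',cv2.cvtColor(c['img'],cv2.COLOR_RGB2BGR)); return c
def load(f): return dict(np.load(f'pics/{f}.npz'))
def rot(c):
    o=np.array(c['orientation'],float)
    return o if o.shape==(3,3) else R.from_rotvec(o).as_matrix()
def ray(c,u,v):
    K=c['intrinsics']; d=np.array([(u-K[0,2])/K[0,0],-(v-K[1,2])/K[1,1],-1.]); return np.array(c['xyz'],float),rot(c)@d
def onz(c,u,v,z):
    o,d=ray(c,u,v); return o+d*(z-o[2])/d[2]
def dep(c,u,v):
    o,d=ray(c,u,v); return o+d*c['range_z'][int(v),int(u)]
def cloud(c):
    K=c['intrinsics']; h,w=c['range_z'].shape; u,v=np.meshgrid(np.arange(w),np.arange(h))
    d=np.stack([(u-K[0,2])/K[0,0],-(v-K[1,2])/K[1,1],-np.ones_like(u,float)],-1)*c['range_z'][...,None]
    return d@rot(c).T+np.array(c['xyz'])
def proj(c,p):
    K=c['intrinsics']; q=rot(c).T@(np.array(p)-c['xyz']); return K[0,0]*q[0]/-q[2]+K[0,2], -K[1,1]*q[1]/-q[2]+K[1,2]
E
python3 - <<'E'
from h import *
print({k:np.round(v,3) for k,v in manip.get_state().items()})
for n in ['scene','top','wrist']:
    c=shot(n,n+'0'); print(n,c['xyz'],c['orientation'],c['intrinsics'],[k for k in c])
E
```

```text
pics
{'t': np.float64(0.0), 'joints': array([ 1.274,  0.384,  0.016,  1.371, -0.006,  1.388, -0.046]), 'joint_vel': array([ 0.   ,  0.   ,  0.   , -0.001,  0.   , -0.001,  0.001]), 'tau': array([ 0.0000e+00, -6.2760e+01,  8.4400e-01, -3.7182e+01,  1.6000e-02,
        1.4000e-02, -0.0000e+00]), 'position': array([ 144.818, -607.814,  403.674]), 'eef_rot': array([ 2.098,  0.249, -2.099]), 'contact_force': array([ 0.337,  0.112, -0.179]), 'wrist_torque': array([ 0.   ,  0.05 , -0.049]), 'grip_width': np.float64(85.245)}
scene [1268.16127809  690.55343222  857.70442097] [0.47702579 1.1403485  2.11380265] [[480.09485451   0.         280.01165389]
 [  0.         480.09485451 208.93449004]
 [  0.           0.           1.        ]] ['img', 'range_z', 'intrinsics', 'xyz', 'orientation']
top [ 243.04562095  -30.60019386 1637.34960295] [ 0.15257627 -0.16124376 -1.57996654] [[519.3624279   0.        277.5684439]
 [  0.        519.3624279 216.3553809]
 [  0.          0.          1.       ]] ['img', 'range_z', 'intrinsics', 'xyz', 'orientation']
wrist [ 223.86356567 -589.01317007  372.89708029] [-0.27203795  0.21860897 -1.32507289] [[330.63179357   0.         275.61030612]
 [  0.         330.63179357 209.19099314]
 [  0.           0.           1.        ]] ['img', 'range_z', 'intrinsics', 'xyz', 'orientation']
```

View pics/scene0.png

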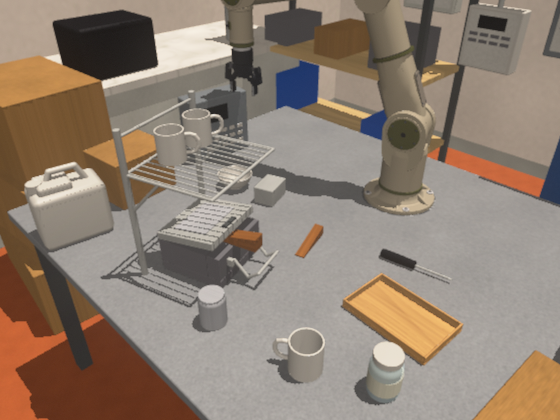

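View pics/top0.png

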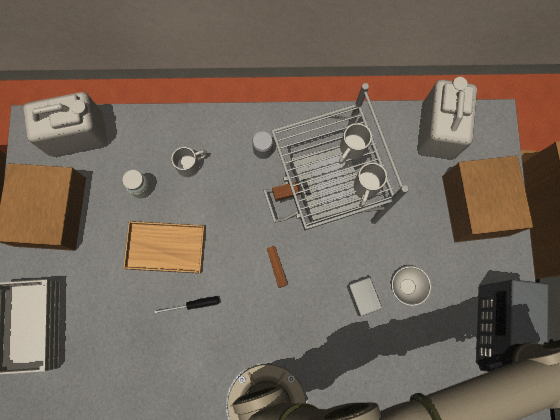

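View pics/wrist0.png

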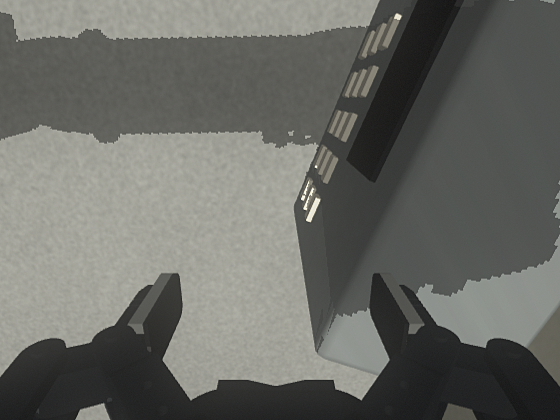

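```bash
python3 - <<'E'
from h import *
s=manip.get_state(); print(R.from_rotvec(s['eef_rot']).as_matrix().round(3))
import plant; print(dir(plant), [m for m in dir(manip) if m[0]!='_'])
E
```

```text
[[-0.     0.232 -0.973]
 [ 0.002 -0.973 -0.232]
 [-1.    -0.002  0.   ]]
['__builtins__', '__cached__', '__doc__', '__file__', '__loader__', '__name__', '__package__', '__spec__', 'manip'] ['MotionError', 'camera', 'finish_job', 'get_state']
```

```bash
python3 - <<'E'
from h import *
for n in ['top0','scene0']:
    c=load(n); P=cloud(c); hsv=cv2.cvtColor(c['img'],cv2.COLOR_RGB2HSV)
    m=((hsv[...,0]<16)&(hsv[...,1]>130)&(P[...,2]<200)&(P[...,2]>3)&(c['range_z']>0)&(P[...,0]<900)).astype(np.uint8)
    k,l,st,ce=cv2.connectedComponentsWithStats(m)
    for i in range(1,k):
        if st[i,4]>60:
            q=P[l==i]; print(n,st[i],ce[i].round(1),q.mean(0).round(1),q.min(0).round(1),q.max(0).round(1))
            r=cv2.minAreaRect(q[:,:2].astype(np.float32)); print('   ',r, cv2.boxPoints(r).round(0).tolist())
    im=cv2.cvtColor(c['img'],cv2.COLOR_RGB2BGR)
    x0,y0,x1,y1=(230,80,420,310) if n=='top0' else (130,130,330,320)
    cv2.imwrite(f'pics/{n}_crop.png',cv2.resize(im[y0:y1,x0:x1],None,fx=3 if n=='scene0' else 2.6,fy=3 if n=='scene0' else 2.6,interpolation=cv2.INTER_CUBIC)[:600])
E
```

```text
top0 [ 458  156   75   83 3894] [495.1 196.2] [ 593.4 -679.9  158.6] [ 482.  -780.1   35.5] [ 715.3 -580.4  170.9]
    ((598.614013671875, -679.0044555664062), (219.85736083984375, 184.914306640625), 5.842290878295898) [[480.0, -598.0], [499.0, -782.0], [717.0, -760.0], [699.0, -576.0]]
top0 [   0  164   77   85 4610] [ 35.1 205.5] [594.2 683.8 117.3] [473.1 578.8  13.2] [724.5 791.6 133.9]
    ((599.2977294921875, 689.2384033203125), (205.37149047851562, 239.74078369140625), 85.6625747680664) [[472.0, 596.0], [711.0, 578.0], [727.0, 783.0], [488.0, 801.0]]
top0 [272 184  21  16 211] [282.  191.2] [623.4 -55.7 132.8] [601.3 -85.6 119. ] [648.3 -26.  145.1]
    ((624.1611938476562, -55.72870635986328), (35.97746276855469, 54.14256286621094), 17.461624145507812) [[599.0, -35.0], [615.0, -87.0], [649.0, -76.0], [633.0, -25.0]]
top0 [161 244  23  17  98] [172.9 251. ] [465.7 289.9   6.8] [436.8 257.1   3.1] [488.5 327.6  12.3]
    ((464.5061950683594, 290.03131103515625), (67.78175354003906, 41.87989807128906), 44.888572692871094) [[426.0, 281.0], [455.0, 251.0], [503.0, 299.0], [474.0, 
[... 2392 characters left out ...]
75390625, 326.71282958984375), (210.04615783691406, 12.027790069580078), 86.09093475341797) [[396.0, 222.0], [408.0, 222.0], [422.0, 431.0], [410.0, 432.0]]
scene0 [344 295  47  40 210] [363.5 316.1] [546.2 257.6  14.6] [515.1 195.2   3.1] [554.6 337.4  27.9]
    ((547.9869995117188, 263.71435546875), (145.09039306640625, 28.47739601135254), 74.66405487060547) [[515.0, 198.0], [543.0, 190.0], [581.0, 330.0], [553.0, 337.0]]
scene0 [386 335  40  28 131] [406.3 348.3] [556.9 383.   12.5] [551.4 327.4   3.4] [563.1 432.1  23.7]
    ((556.555908203125, 379.7427978515625), (105.17400360107422, 6.0393242835998535), 85.22518157958984) [[549.0, 328.0], [555.0, 327.0], [564.0, 432.0], [558.0, 432.0]]
```

View pics/top0_crop.png

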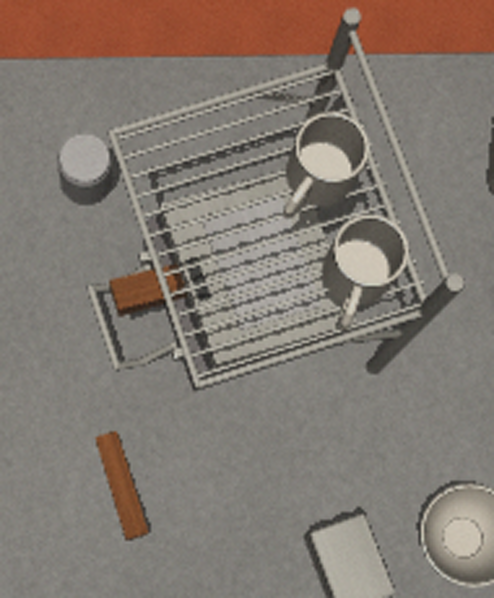

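View pics/scene0_crop.png

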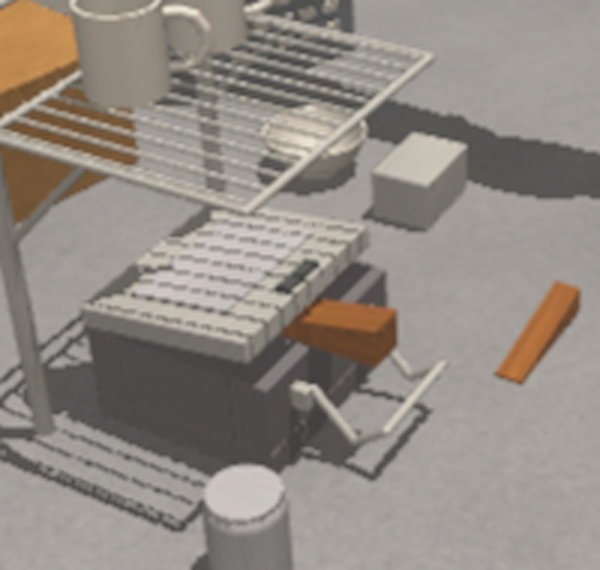

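```bash
python3 - <<'E'
from h import *
c=load('top0');P=cloud(c)
im=c['img']
for (u0,v0,u1,v1,n) in [(270,80,410,230,'rack'),(475,270,540,370,'toaster'),(245,125,275,160,'can'),(170,140,210,175,'mug'),(120,165,150,200,'jar'),(120,215,210,275,'tray'),(345,270,385,320,'tin'),(390,260,435,310,'bowl')]:
    q=P[v0:v1,u0:u1].reshape(-1,3); q=q[np.isfinite(q).all(1)]; t=q[q[:,2]>12]
    print(n,np.percentile(t,[0,2,98,100],axis=0).round(0).tolist(), 'top mean',t[t[:,2]>t[:,2].max()-15].mean(0).round(0))
a=P.reshape(-1,3); a=a[a[:,2]>15]; r=np.hypot(a[:,0],a[:,1]); az=np.degrees(np.arctan2(a[:,1],a[:,0]))
for A in range(-80,50,10):
    for r0,r1 in [(250,500),(500,650),(650,800)]:
        s=(az>=A)&(az<A+10)&(r>r0)&(r<r1)
        if s.any(): print(A,r0,a[s][:,2].max().round(0),end='; ')
    print()
# tray mask
hsv=cv2.cvtColor(im,cv2.COLOR_RGB2HSV)
m=((hsv[...,0]>8)&(hsv[...,0]<25)&(hsv[...,1]>110)).astype(np.uint8); m[:, :110]=0; m[:,220:]=0; m[:200]=0;m[290:]=0
k,l,st,ce=cv2.connectedComponentsWithStats(m); i=1+st[1:,4].argmax(); 
ys,xs=np.nonzero(l==i); pts=np.array([onz(c,u,v,25)[:2] for u,v in zip(xs,ys)],np.float32)
r=cv2.minAreaRect(pts); print(r, cv2.boxPoints(r).round(0).tolist())
E
```

```text
rack [[243.0, -483.0, 12.0], [498.0, -342.0, 62.0], [815.0, -31.0, 408.0], [948.0, -18.0, 1637.0]] top mean [ 243.  -31. 1637.]
toaster [[110.0, -741.0, 12.0], [132.0, -727.0, 23.0], [336.0, -477.0, 637.0], [344.0, -31.0, 1637.0]] top mean [ 243.  -31. 1637.]
can [[243.0, -34.0, 13.0], [728.0, -34.0, 16.0], [825.0, 33.0, 314.0], [874.0, 58.0, 1637.0]] top mean [ 243.  -31. 1637.]
mug [[243.0, -31.0, 12.0], [709.0, 188.0, 14.0], [782.0, 285.0, 89.0], [815.0, 307.0, 1637.0]] top mean [ 243.  -31. 1637.]
jar [[243.0, -31.0, 12.0], [639.0, 365.0, 22.0], [699.0, 425.0, 116.0], [704.0, 431.0, 1637.0]] top mean [ 243.  -31. 1637.]
tray [[243.0, -31.0, 12.0], [243.0, -31.0, 12.0], [557.0, 437.0, 1637.0], [561.0, 441.0, 1637.0]] top mean [ 243.  -31. 1637.]
tin [[243.0, -368.0, 13.0], [261.0, -340.0, 22.0], [362.0, -255.0, 68.0], [368.0, -31.0, 1637.0]] top mean [ 243.  -31. 1637.]
bowl [[243.0, -503.0, 12.0], [288.0, -498.0, 13.0], [398.0, -386.0, 58.0], [403.0, -31.0, 1637.0]] top mean [ 243.  -31. 1637.]
-80 250 708.0; -80 500 664.0; -80 650 493.0; 
-70 250 684.0; -70 650 249.0; 
-60 250 66.0; -60 500 62.0; -60 650 168.0; 
-50 250 70.0; -50 500 59.0; -50 650 165.0; 
-40 250 69.0; -40 500 424.0; -40 650 425.0; 
-30 500 392.0; -30 650 410.0; 
-20 250 313.0; -20 500 316.0; -20 650 395.0; 
-10 250 36.0; -10 500 314.0; -10 650 320.0; 
0 650 98.0; 
10 500 27.0; 10 650 94.0; 
20 250 33.0; 20 500 40.0; 20 650 119.0; 
30 250 35.0; 30 500 30.0; 30 650 118.0; 
40 250 23.0; 40 500 34.0; 40 650 128.0; 
((478.2193298339844, 314.041259765625), (241.78912353515625, 150.04489135742188), 85.78623962402344) [[395.0, 199.0], [544.0, 188.0], [562.0, 429.0], [412.0, 440.0]]
```

{"fn": "play_rows", "kwargs": {
  "deltas": [
    [[0.03,0.05,0.14],57],
    [[0.03,0.07,0.14],57],
    [[0.05,0.1,0.14],57],
    [[0.08,0.17,0.14],57],
    [[0.1,0.22,0.14],57],
    [[0.105,0.228,0.14],57],
    [[0.105,0.228,0.14],57],
    [[0.105,0.228,0.14],57]
  ],
  "grip": 0.0
}}

```text
t: 0.82
position: [252.3, -375.2, 545.4]
eef_rot: [1.448, 1.034, -1.449]
contact_force: [0.7, -0.3, -0.3]
grip_width: 42.7
```

{"fn": "play_rows", "kwargs": {
  "deltas": [
    [[0.03,0.05,0.015],57],
    [[0.05,0.08,0.015],57],
    [[0.07,0.12,0.015],57],
    [[0.1,0.16,0.015],57],
    [[0.12,0.2,0.015],57],
    [[0.145,0.24,0.015],57],
    [[0.165,0.275,0.015],57],
    [[0.178,0.31,0.015],57]
  ]
}}

```text
t: 1.48
position: [417.4, -91.8, 560.3]
eef_rot: [0.708, 1.451, -0.708]
contact_force: [0.6, 0.6, -0.7]
grip_width: 42.7
```

{"fn": "play_rows", "kwargs": {
  "deltas": [
    [[0.02,0.04,0],57],
    [[0.03,0.08,0.0],57],
    [[0.05,0.12,0.0],57],
    [[0.07,0.16,0.0],57],
    [[0.1,0.19,0.0],57],
    [[0.13,0.22,0.0],57],
    [[0.16,0.24,0.0],57],
    [[0.19,0.25,0.0],57]
  ]
}}

```text
t: 2.15
position: [607.9, 161.8, 559.8]
eef_rot: [-0.074, 1.569, 0.076]
contact_force: [0.5, -0.3, 0.9]
grip_width: 42.7
```

```bash
python3 - <<'E'
from h import *
s=manip.get_state(); print(s['t'],s['joints'].round(3),s['position'].round(0)); print(R.from_rotvec(s['eef_rot']).as_matrix().round(3))
E
```

```text
2.15 [ 0.193  0.51  -0.895  0.994  0.4    1.792  1.124] [608. 162. 560.]
[[ 0.    -0.096  0.995]
 [ 0.001  0.995  0.096]
 [-1.     0.001  0.   ]]
```

{"fn": "play_rows", "kwargs": {
  "deltas": [
    [[0.1,0.03,0.0],5],
    [[0.2,0.05,0.0],9],
    [[0.3,0.08,0.0],9],
    [[0.4,0.1,0.0],9],
    [[0.4,0.1,0.0],9],
    [[0.4,0.1,0.0],9],
    [[0.4,0.1,0.0],9],
    [[0.4,0.1,0.0],9]
  ]
}}

```text
t: 2.82
position: [768.1, 198.6, 523.6]
eef_rot: [-0.197, 1.537, 0.198]
contact_force: [0.1, 1.4, -0.0]
grip_width: 42.5
```

```bash
cat > st.py <<'E'
from h import *
s=manip.get_state(); print(s['t'],s['joints'].round(3),s['position'].round(0)); print(R.from_rotvec(s['eef_rot']).as_matrix().round(3)); print('F',s['contact_force'].round(1),s['wrist_torque'].round(2),s['grip_width'])
E
python3 st.py
```

```text
2.8167 [-0.179  1.005 -1.3    0.182  1.202  2.054  1.446] [768. 199. 524.]
[[ 0.025 -0.25   0.968]
 [ 0.004  0.968  0.25 ]
 [-1.    -0.002  0.025]]
F [ 0.1  1.4 -0. ] [ 0.03  0.02 -0.02] 42.45538431721621
```

{"fn": "play_rows", "kwargs": {
  "deltas": [
    [[0.4,0.1,0.2],0],
    [[0.4,0.1,0.2],0],
    [[0.4,0.1,0.2],0]
  ]
}}

```text
t: 3.07
position: [770.9, 197.8, 527.0]
eef_rot: [-0.194, 1.512, 0.195]
contact_force: [0.8, 0.5, -0.3]
grip_width: 42.7
```

```bash
python3 st.py
```

```text
3.0667 [-0.171  1.02  -1.523  0.182  1.428  2.054  1.445] [771. 198. 527.]
[[ 0.049 -0.247  0.968]
 [ 0.007  0.969  0.247]
 [-0.999 -0.006  0.05 ]]
F [ 0.8  0.5 -0.3] [0.02 0.04 0.02] 42.728059086202855
```

{"fn": "play_rows", "kwargs": {
  "deltas": [
    [[0.04,0.01,0.4],0]
  ]
}}

```text
t: 3.15
position: [761.6, 198.3, 543.7]
eef_rot: [-0.193, 1.507, 0.205]
contact_force: [0.0, 0.9, -1.1]
grip_width: 42.8
```

{"fn": "play_rows", "kwargs": {
  "deltas": [
    [[0.4,0.1,0.4],0]
  ]
}}

```text
t: 3.23
position: [758.3, 194.1, 556.9]
eef_rot: [-0.191, 1.486, 0.198]
contact_force: [0.5, -0.4, -0.6]
grip_width: 42.6
```

{"fn": "play_rows", "kwargs": {
  "deltas": [
    [[0.4,0.1,0.4],0]
  ]
}}

```text
t: 3.32
position: [755.7, 192.4, 569.3]
eef_rot: [-0.189, 1.459, 0.189]
contact_force: [0.6, -0.3, 0.9]
grip_width: 42.5
```

```bash
python3 st.py
```

```text
3.3167 [-0.168  0.965 -1.509  0.182  1.417  2.055  1.444] [756. 192. 569.]
[[ 0.102 -0.241  0.965]
 [ 0.012  0.97   0.241]
 [-0.995 -0.013  0.102]]
F [ 0.6 -0.3  0.9] [-0.07  0.11  0.03] 42.4651268597482
```

{"fn": "play_rows", "kwargs": {
  "deltas": [
    [[0.5,0.13,0.5],0],
    [[0.5,0.13,0.5],0],
    [[0.5,0.13,0.5],0]
  ]
}}

```text
t: 3.57
position: [741.5, 192.8, 598.4]
eef_rot: [-0.185, 1.427, 0.197]
contact_force: [-0.9, -1.2, -0.7]
grip_width: 42.8
```

{"fn": "play_rows", "kwargs": {
  "deltas": [
    [[0.5,0.13,0.5],0]
  ]
}}

```text
t: 3.65
position: [738.0, 191.6, 608.6]
eef_rot: [-0.184, 1.409, 0.199]
contact_force: [0.6, -0.1, -0.5]
grip_width: 43.0
```

{"fn": "play_rows", "kwargs": {
  "deltas": [
    [[0.5,0.13,0.5],0]
  ]
}}

```text
t: 3.73
position: [732.4, 190.4, 620.9]
eef_rot: [-0.183, 1.392, 0.2]
contact_force: [-0.3, -0.4, 0.0]
grip_width: 42.3
```

```bash
python3 st.py
```

```text
3.7333 [-0.168  0.899 -1.525  0.183  1.423  2.054  1.444] [732. 190. 621.]
[[ 0.166 -0.247  0.955]
 [ 0.032  0.969  0.245]
 [-0.986 -0.01   0.169]]
F [-0.3 -0.4  0. ] [-0.07  0.16  0.01] 42.34731935187623
```

{"fn": "play_rows", "kwargs": {
  "deltas": [
    [[0.5,0.13,0.2],0]
  ]
}}

```text
t: 3.82
position: [729.7, 191.3, 625.8]
eef_rot: [-0.184, 1.385, 0.2]
contact_force: [0.1, 0.3, 0.3]
grip_width: 42.7
```

{"fn": "play_rows", "kwargs": {
  "deltas": [
    [[0.1,0.03,0.6],0],
    [[0.1,0.03,0.6],0],
    [[0.1,0.03,0.6],0],
    [[0.1,0.03,0.6],0]
  ]
}}

```text
t: 4.15
position: [690.6, 184.5, 679.3]
eef_rot: [-0.186, 1.364, 0.207]
contact_force: [-0.3, -0.5, -0.1]
grip_width: 42.8
```

```bash
python3 st.py
```

```text
4.15 [-0.208  0.768 -0.883  0.183  0.802  2.055  1.462] [691. 184. 679.]
[[ 0.192 -0.254  0.948]
 [ 0.039  0.967  0.251]
 [-0.981 -0.011  0.196]]
F [-0.3 -0.5 -0.1] [0.04 0.27 0.04] 42.84229139755124
```

{"fn": "play_rows", "kwargs": {
  "deltas": [
    [[0.5,0.13,0.5],0],
    [[0.5,0.13,0.5],0]
  ]
}}

```text
t: 4.32
position: [692.9, 178.9, 684.8]
eef_rot: [-0.184, 1.335, 0.184]
contact_force: [-0.4, -0.3, -0.5]
grip_width: 42.8
```

{"fn": "play_rows", "kwargs": {
  "deltas": [
    [[0.5,0.13,0.5],0],
    [[0.5,0.13,0.5],0]
  ]
}}

```text
t: 4.48
position: [690.5, 183.4, 693.2]
eef_rot: [-0.181, 1.304, 0.186]
contact_force: [-0.3, 0.4, -0.1]
grip_width: 42.9
```

{"fn": "play_rows", "kwargs": {
  "deltas": [
    [[0.5,0.13,0.5],0],
    [[0.5,0.13,0.5],0]
  ]
}}

```text
t: 4.65
position: [688.4, 180.1, 702.7]
eef_rot: [-0.18, 1.277, 0.176]
contact_force: [0.0, -0.3, 0.5]
grip_width: 42.7
```

```bash
python3 st.py
```

```text
4.65 [-0.169  0.787 -1.521  0.182  1.443  2.054  1.444] [688. 180. 703.]
[[ 0.28  -0.23   0.932]
 [ 0.031  0.973  0.23 ]
 [-0.959 -0.036  0.28 ]]
F [ 0.  -0.3  0.5] [0.   0.27 0.01] 42.69658539594453
```

{"fn": "play_rows", "kwargs": {
  "deltas": [
    [[0.5,0.13,0.5],0],
    [[0.5,0.13,0.5],0],
    [[0.5,0.13,0.5],0]
  ]
}}

```text
t: 4.9
position: [675.6, 181.4, 721.0]
eef_rot: [-0.178, 1.251, 0.182]
contact_force: [-1.0, 0.2, 0.2]
grip_width: 42.7
```

{"fn": "play_rows", "kwargs": {
  "deltas": [
    [[0.5,0.13,0.5],0],
    [[0.5,0.13,0.5],0],
    [[0.5,0.13,0.5],0]
  ]
}}

```text
t: 5.15
position: [664.3, 179.5, 737.6]
eef_rot: [-0.176, 1.227, 0.184]
contact_force: [-0.4, 0.0, 0.2]
grip_width: 42.4
```

{"fn": "play_rows", "kwargs": {
  "deltas": [
    [[0.5,0.13,0.5],0],
    [[0.5,0.13,0.5],0],
    [[0.5,0.13,0.5],0]
  ]
}}

```text
t: 5.4
position: [653.5, 178.4, 752.4]
eef_rot: [-0.175, 1.205, 0.185]
contact_force: [-0.6, 0.1, -0.2]
grip_width: 43.1
```

{"fn": "play_rows", "kwargs": {
  "deltas": [
    [[0.5,0.13,0.5],0],
    [[0.5,0.13,0.5],0],
    [[0.5,0.13,0.5],0]
  ]
}}

```text
t: 5.65
position: [643.1, 177.6, 766.1]
eef_rot: [-0.174, 1.185, 0.185]
contact_force: [0.2, -0.7, -0.1]
grip_width: 43.0
```

```bash
python3 st.py
```

```text
5.65 [-0.176  0.695 -1.524  0.183  1.441  2.055  1.441] [643. 178. 766.]
[[ 0.365 -0.234  0.901]
 [ 0.051  0.972  0.231]
 [-0.93  -0.038  0.366]]
F [ 0.2 -0.7 -0.1] [-0.11  0.37  0.03] 43.027258256868194
```

{"fn": "play_rows", "kwargs": {
  "deltas": [
    [[0.25,0.06,0.6],0],
    [[0.25,0.06,0.6],0]
  ]
}}

```text
t: 5.82
position: [624.1, 171.5, 789.3]
eef_rot: [-0.171, 1.155, 0.187]
contact_force: [-0.0, 0.1, -0.0]
grip_width: 42.7
```

{"fn": "play_rows", "kwargs": {
  "deltas": [
    [[0.5,0.13,0.5],0]
  ]
}}

```text
t: 5.9
position: [620.0, 170.5, 795.7]
eef_rot: [-0.171, 1.14, 0.183]
contact_force: [0.2, -1.4, -0.4]
grip_width: 42.8
```

{"fn": "play_rows", "kwargs": {
  "deltas": [
    [[0.5,0.13,0.3],0]
  ]
}}

```text
t: 5.98
position: [619.5, 172.3, 796.4]
eef_rot: [-0.173, 1.137, 0.175]
contact_force: [-1.0, 0.1, 0.6]
grip_width: 42.8
```

```bash
python3 st.py
```

```text
5.9833 [-0.178  0.649 -1.525  0.182  1.454  2.055  1.443] [620. 172. 796.]
[[ 0.41  -0.226  0.884]
 [ 0.05   0.973  0.225]
 [-0.911 -0.048  0.41 ]]
F [-1.   0.1  0.6] [-0.08  0.44 -0.01] 42.78439894040931
```

{"fn": "play_rows", "kwargs": {
  "deltas": [
    [[0.25,0.06,0.6],0],
    [[0.25,0.06,0.6],0]
  ]
}}

```text
t: 6.15
position: [601.8, 168.3, 816.5]
eef_rot: [-0.171, 1.106, 0.178]
contact_force: [0.1, 1.2, 0.7]
grip_width: 42.9
```

{"fn": "play_rows", "kwargs": {
  "deltas": [
    [[0.25,0.06,0.6],0],
    [[0.25,0.06,0.6],0]
  ]
}}

```text
t: 6.32
position: [584.1, 162.1, 836.6]
eef_rot: [-0.168, 1.074, 0.181]
contact_force: [-0.4, 0.4, 1.4]
grip_width: 42.4
```

{"fn": "play_rows", "kwargs": {
  "deltas": [
    [[0.3,0.08,0.6],0],
    [[0.3,0.08,0.6],0]
  ]
}}

```text
t: 6.48
position: [568.6, 159.0, 852.6]
eef_rot: [-0.166, 1.047, 0.181]
contact_force: [-0.4, 0.3, -0.1]
grip_width: 42.6
```

{"fn": "play_rows", "kwargs": {
  "deltas": [
    [[0.3,0.08,0.6],0],
    [[0.3,0.08,0.6],0]
  ]
}}

```text
t: 6.65
position: [553.5, 156.7, 867.1]
eef_rot: [-0.165, 1.022, 0.182]
contact_force: [-0.4, -0.3, -0.5]
grip_width: 43.0
```

```bash
python3 st.py
```

```text
6.65 [-0.167  0.532 -1.524  0.183  1.44   2.055  1.45 ] [554. 157. 867.]
[[ 0.509 -0.227  0.83 ]
 [ 0.073  0.973  0.221]
 [-0.858 -0.052  0.512]]
F [-0.4 -0.3 -0.5] [-0.03  0.57  0.  ] 42.99771613563353
```

{"fn": "play_rows", "kwargs": {
  "deltas": [
    [[0.0,0.0,-0.04],-7],
    [[0.0,0.0,-0.08],-14],
    [[0.0,0.0,-0.12],-21],
    [[0.0,0.0,-0.16],-28],
    [[0.0,0.0,-0.2],-35],
    [[0.0,0.0,-0.24],-42],
    [[0.0,0.0,-0.28],-49],
    [[0.0,0.0,-0.32],-56]
  ]
}}

```text
t: 7.32
position: [552.8, 155.9, 589.1]
eef_rot: [0.284, 1.011, -0.608]
contact_force: [0.3, 1.4, 0.3]
grip_width: 42.8
```

```bash
python3 st.py
```

```text
7.3167 [ 0.465  0.417 -1.369  1.28   0.963  1.709  0.232] [553. 156. 589.]
[[ 0.386  0.596  0.704]
 [-0.343  0.801 -0.491]
 [-0.857 -0.052  0.513]]
F [0.3 1.4 0.3] [0.42 0.39 0.03] 42.80334431223462
```

{"fn": "play_rows", "kwargs": {
  "deltas": [
    [[0.0,0.0,-0.04],-7],
    [[0.0,0.0,-0.08],-14],
    [[0.0,0.0,-0.12],-21],
    [[0.01,-0.02,-0.16],-28],
    [[0.015,-0.03,-0.2],-33],
    [[0.02,-0.04,-0.23],-33],
    [[0.03,-0.05,-0.24],-33],
    [[0.03,-0.05,-0.24],-33]
  ],
  "grip": 0.5
}}

```text
t: 7.98
position: [584.1, 102.4, 346.2]
eef_rot: [0.581, 0.929, -1.133]
contact_force: [-0.4, -1.0, 0.7]
grip_width: 63.9
```

```bash
python3 st.py; python3 - <<'E'
from h import *
c=shot('wrist','w1')
shot('scene','s1'); shot('top','t1')
for p in [(616.5,-27,119),(626,-61,305)]: print(proj(c,p))
E
```

```text
7.9833 [ 0.376  0.614 -1.102  1.549  1.021  1.619 -0.47 ] [584. 102. 346.]
[[ 0.131  0.937  0.323]
 [-0.5    0.344 -0.795]
 [-0.856 -0.057  0.514]]
F [-0.4 -1.   0.7] [0.43 0.11 0.02] 63.8734457115272
(np.float64(275.1704447188521), np.float64(209.97083535726028))
(np.float64(245.69826363527858), np.float64(567.8587550561142))
```

View pics/w1.png

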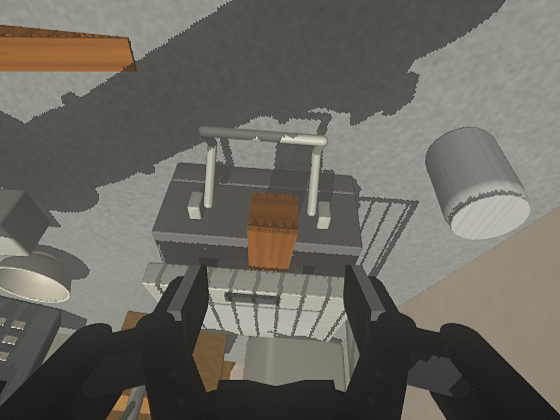

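View pics/s1.png

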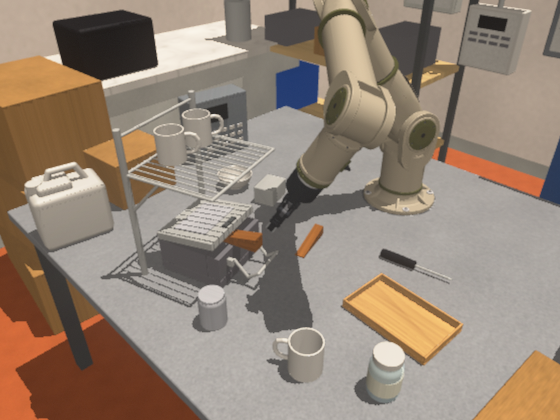

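```bash
python3 - <<'E'
from h import *
for n in ['w1','t1','s1']:
    c=load(n);P=cloud(c);hsv=cv2.cvtColor(c['img'],cv2.COLOR_RGB2HSV)
    m=((hsv[...,0]<16)&(hsv[...,1]>110)&(abs(P[...,0]-625)<70)&(abs(P[...,1]+60)<80)&(P[...,2]>60)&(P[...,2]<180))
    q=P[m]; print(n,m.sum(),q.min(0).round(0),q.max(0).round(0))
    top=q
    if n=='w1':
        vs,us=np.nonzero(m); print('px',us.min(),us.max(),vs.min(),vs.max())
        # per-row edges
        for v in range(vs.min()+2,vs.max(),8):
            uu=us[vs==v]; a=P[v,uu.min()+1];b=P[v,uu.max()-1]; print(v,uu.min(),uu.max(),a.round(0),b.round(0),np.hypot(*(a-b)[:2]).round(1))
    r=cv2.minAreaRect(q[:,:2].astype(np.float32)); print(cv2.boxPoints(r).round(0).tolist())
c=load('w1');P=cloud(c)
for n,(u,v) in dict(pivL=(196,207),pivR=(324,215),barL=(210,133),barR=(320,140),bar=(262,134),rimL=(157,240),rimR=(358,246),lidL=(150,268),lidR=(356,275)).items():
    print(n,P[v,u].round(0))
# bail bar height by two views: scene view
E
```

```text
w1 3506 [ 599. -114.   99.] [656. -24. 139.]
px 247 297 192 272
194 252 277 [600. -35. 103.] [617. -29. 101.] 17.9
202 251 297 [600. -35. 111.] [632. -25. 107.] 33.7
210 250 297 [600. -34. 119.] [633. -26. 114.] 33.8
218 249 297 [600. -35. 126.] [633. -25. 123.] 33.9
226 248 296 [600. -35. 134.] [632. -25. 131.] 33.1
234 247 296 [601. -40. 137.] [632. -26. 137.] 34.1
242 248 294 [606. -53. 134.] [635. -37. 136.] 33.8
250 248 292 [610. -70. 130.] [640. -52. 133.] 34.6
258 248 290 [615. -87. 127.] [645. -69. 129.] 35.0
266 251 288 [ 623. -105.  123.] [650. -88. 125.] 32.5
[[598.0, -33.0], [622.0, -115.0], [657.0, -105.0], [633.0, -23.0]]
t1 277 [ 599. -110.  107.] [654. -26. 142.]
[[598.0, -35.0], [620.0, -114.0], [658.0, -103.0], [635.0, -24.0]]
s1 557 [ 601. -114.   69.] [660. -22. 141.]
[[599.0, -31.0], [625.0, -124.0], [663.0, -113.0], [636.0, -20.0]]
pivL [561. -98.  79.]
pivR [676. -63.  77.]
barL [555. -28.  56.]
barR [642.  -0.  55.]
bar [596. -14.  53.]
rimL [ 534. -137.  100.]
rimR [713. -68.  98.]
lidL [ 536. -142.  128.]
lidR [632.  46. 206.]
```

{"fn": "play_rows", "kwargs": {
  "deltas": [
    [[0.007,-0.009,0.0],-2.5],
    [[0.009,-0.018,-0.016],-2.5],
    [[0.011,-0.027,-0.032],-2.5],
    [[0.013,-0.037,-0.048],-2.5],
    [[0.015,-0.047,-0.064],-2.5],
    [[0.017,-0.056,-0.08],-2.5],
    [[0.019,-0.066,-0.096],-2.5],
    [[0.019,-0.066,-0.096],-2.5]
  ]
}}

```text
t: 8.8
position: [602.4, 38.2, 254.5]
eef_rot: [0.609, 0.916, -1.169]
contact_force: [0.0, -1.2, -0.7]
grip_width: 64.3
```

```bash
python3 st.py; python3 - <<'E'
from h import *
c=shot('wrist','w2')
s=manip.get_state(); M=R.from_rotvec(s['eef_rot']).as_matrix(); print('grasp pt',s['position']+155*M[:,0])
E
```

```text
8.8 [ 0.442  0.707 -1.023  1.632  1.114  1.475 -0.53 ] [602.  38. 254.]
[[ 0.114  0.952  0.284]
 [-0.504  0.302 -0.809]
 [-0.856 -0.051  0.514]]
F [ 0.  -1.2 -0.7] [0.5  0.15 0.07] 64.3140344895007
grasp pt [620.38041758 -38.26362164 123.26651387]
```

View pics/w2.png

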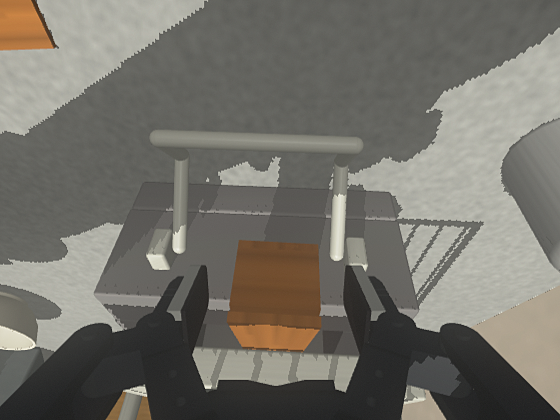

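{"fn": "play_rows", "kwargs": {
  "deltas": [
    [[0.0,-0.003,-0.008],0],
    [[0.0,-0.003,-0.008],0],
    [[0.0,-0.003,-0.008],0],
    [[0.0,-0.003,-0.008],0],
    [[0.0,-0.003,-0.008],0],
    [[0.0,-0.003,-0.008],0]
  ],
  "grip": -0.3,
  "grip_force": 35
}}

```text
t: 9.35
position: [602.4, 37.1, 248.8]
eef_rot: [0.61, 0.915, -1.167]
contact_force: [-1.4, 0.2, 4.0]
grip_width: 36.1
```

```bash
python3 st.py; python3 - <<'E'
from h import *
c=shot('wrist','w3')
s=manip.get_state(); M=R.from_rotvec(s['eef_rot']).as_matrix(); print('grasp pt',s['position']+155*M[:,0])
E
```

```text
9.35 [ 0.443  0.713 -1.02   1.639  1.122  1.465 -0.536] [602.  37. 249.]
[[ 0.117  0.951  0.285]
 [-0.503  0.304 -0.809]
 [-0.856 -0.049  0.514]]
F [-1.4  0.2  4. ] [ 0.13  0.23 -0.3 ] 36.054077784255654
grasp pt [620.51839575 -40.88842232 115.95303963]
```

View pics/w3.png

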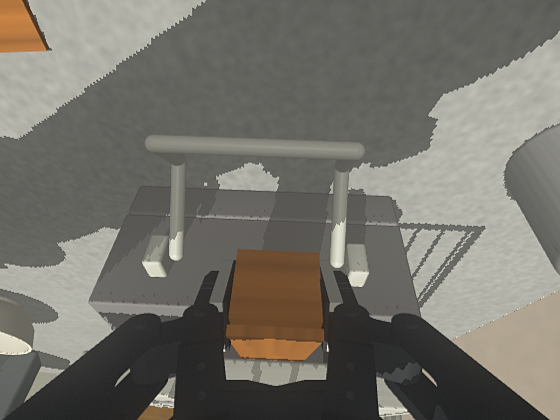

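{"fn": "play_rows", "kwargs": {
  "deltas": [
    [[-0.002,0.0067,0],0],
    [[-0.004,0.0134,0],0],
    [[-0.006,0.02,0],0],
    [[-0.008,0.0268,0],0],
    [[-0.0101,0.0335,0],0],
    [[-0.0121,0.04,0],0],
    [[-0.0142,0.047,0],0],
    [[-0.0162,0.0536,0],0]
  ]
}}

```text
t: 10.07
position: [586.0, 91.2, 248.6]
eef_rot: [0.61, 0.915, -1.167]
contact_force: [1.8, -3.9, -0.5]
grip_width: 35.8
```

```bash
python3 st.py; python3 - <<'E'
from h import *
c=shot('wrist','w4');shot('scene','s4')
E
```

```text
10.0667 [ 0.356  0.717 -1.033  1.643  1.097  1.509 -0.619] [586.  91. 249.]
[[ 0.117  0.951  0.285]
 [-0.503  0.304 -0.809]
 [-0.856 -0.049  0.514]]
F [ 1.8 -3.9 -0.5] [-0.23 -0.26  0.07] 35.806926138319895
```

View pics/w4.png

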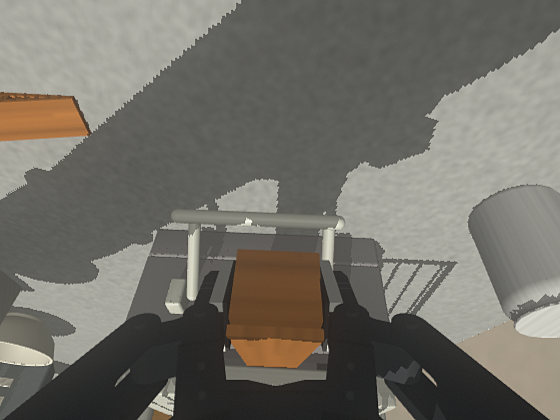

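View pics/s4.png

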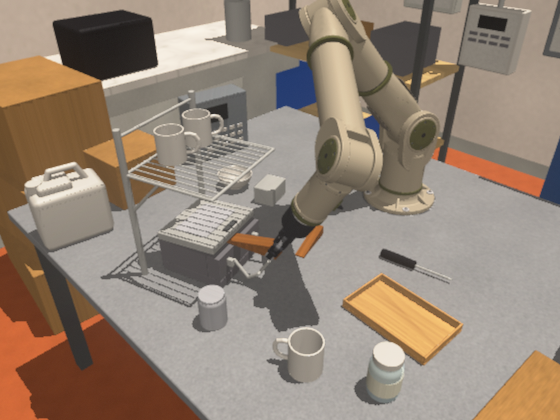

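{"fn": "play_rows", "kwargs": {
  "deltas": [
    [[-0.0014,0.0048,0],0],
    [[-0.0029,0.0096,0],0],
    [[-0.0043,0.0144,0],0],
    [[-0.0058,0.0191,0],0],
    [[-0.0073,0.0239,0],0],
    [[-0.0087,0.0287,0],0],
    [[-0.0101,0.0335,0],0],
    [[-0.0116,0.0383,0],0]
  ]
}}

```text
t: 10.83
position: [573.4, 132.3, 248.7]
eef_rot: [0.61, 0.919, -1.163]
contact_force: [0.2, -0.3, 0.8]
grip_width: 36.0
```

{"fn": "play_rows", "kwargs": {
  "deltas": [
    [[-0.002,0.007,0],0],
    [[-0.005,0.016,0],0],
    [[-0.009,0.028,0],0],
    [[-0.012,0.04,0],0],
    [[-0.0175,0.057,0],0],
    [[-0.0175,0.057,0],0]
  ]
}}

```text
t: 11.33
position: [553.8, 194.3, 249.0]
eef_rot: [0.609, 0.923, -1.156]
contact_force: [0.4, 0.3, -2.0]
grip_width: 36.2
```

```bash
python3 st.py; python3 - <<'E'
from h import *
c=shot('wrist','w5');c=shot('scene','s5');im=cv2.cvtColor(c['img'],cv2.COLOR_RGB2BGR)
cv2.imwrite('pics/s5c.png',cv2.resize(im[170:330,130:350],None,fx=3,fy=3,interpolation=cv2.INTER_CUBIC))
E
```

```text
11.3333 [ 0.176  0.746 -1.051  1.613  1.055  1.591 -0.76 ] [554. 194. 249.]
[[ 0.12   0.948  0.294]
 [-0.496  0.314 -0.809]
 [-0.86  -0.049  0.508]]
F [ 0.4  0.3 -2. ] [ 0.73  0.16 -0.03] 36.212663019119255
```

View pics/s5c.png

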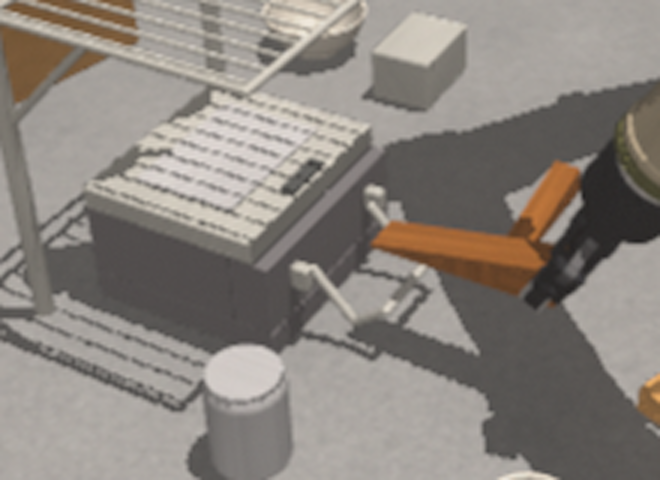

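View pics/w5.png

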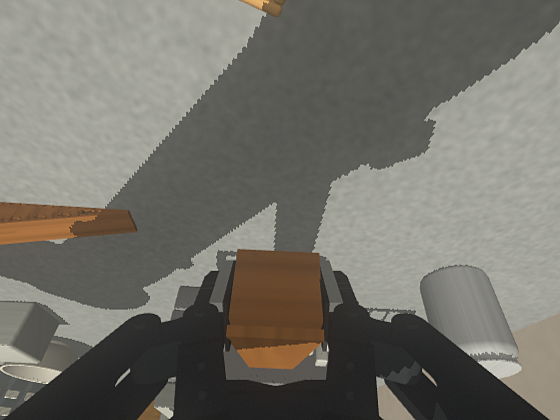

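```bash
python3 - <<'E'
from h import *
c=load('s5');P=cloud(c);hsv=cv2.cvtColor(c['img'],cv2.COLOR_RGB2HSV)
m=((hsv[...,0]<16)&(hsv[...,1]>110)&(P[...,0]>540)&(P[...,0]<670)&(P[...,1]>-60)&(P[...,1]<170)&(P[...,2]>60)&(P[...,2]<180))
q=P[m];e=np.array([.29,-.957]);s=(q[:,:2]-[572.4,117.5])@e
for a in range(-20,170,15):
    k=(s>=a)&(s<a+15)
    if k.any(): print(a,k.sum(),q[k][:,2].min().round(1),q[k][:,2].max().round(1))
d=(c['img'].max(-1)<60)&(P[...,0]>540)&(P[...,0]<640)&(P[...,1]>60)&(P[...,1]<200)&(P[...,2]>60)&(P[...,2]<160)
t=P[d]; i=np.argsort(t[:,2])[:12]; print(t[i].round(0))
im=cv2.cvtColor(c['img'],cv2.COLOR_RGB2BGR); cv2.imwrite('pics/s5d.png',cv2.resize(im[200:290,240:360],None,fx=6,fy=6,interpolation=cv2.INTER_NEAREST))
E
```

```text
-20 3 103.2 149.0
-5 29 122.7 146.3
10 87 103.2 136.7
25 109 100.6 133.9
40 93 97.8 129.9
55 87 100.3 127.7
70 86 98.3 122.5
85 74 99.3 120.5
100 66 98.8 116.9
115 63 99.5 113.5
130 59 98.4 111.5
145 46 97.4 108.3
[[595. 112. 100.]
 [600. 125. 104.]
 [602. 123. 108.]
 [601. 120. 109.]
 [599. 124. 109.]
 [602. 126. 110.]
 [601. 129. 111.]
 [603. 118. 111.]
 [602. 120. 112.]
 [603. 124. 112.]
 [601. 122. 113.]
 [600. 119. 113.]]
```

View pics/s5d.png

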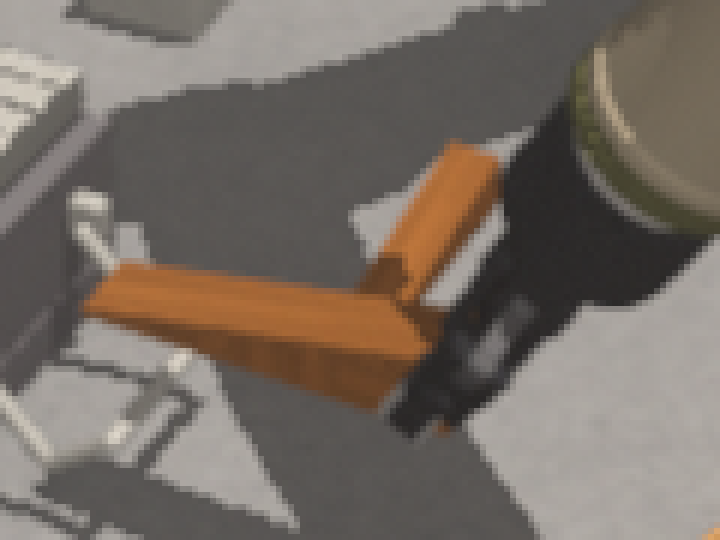

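{"fn": "play_rows", "kwargs": {
  "deltas": [
    [[-0.01,0.02,0.015],-2],
    [[-0.02,0.05,0.02],-4],
    [[-0.03,0.085,0.02],-6],
    [[-0.04,0.12,0.02],-8],
    [[-0.05,0.155,0.02],-10],
    [[-0.06,0.19,0.02],-12],
    [[-0.07,0.225,0.01],-13],
    [[-0.08,0.25,0.0],-13]
  ]
}}

```text
t: 12.1
position: [474.5, 443.7, 248.7]
eef_rot: [0.729, 0.867, -1.362]
contact_force: [0.4, 0.6, -1.8]
grip_width: 36.1
```

{"fn": "play_rows", "kwargs": {
  "deltas": [
    [[-0.002,0.012,-0.02],0],
    [[-0.002,0.018,-0.03],0],
    [[-0.002,0.018,-0.04],0],
    [[-0.002,0.018,-0.05],0],
    [[-0.002,0.018,-0.05],0]
  ]
}}

```text
t: 12.52
position: [473.7, 459.7, 196.5]
eef_rot: [0.727, 0.865, -1.365]
contact_force: [-0.2, -0.4, -2.4]
grip_width: 35.9
```

```bash
python3 st.py; python3 - <<'E'
from h import *
s=manip.get_state(); M=R.from_rotvec(s['eef_rot']).as_matrix(); print('grasp pt',s['position']+155*M[:,0])
c=shot('wrist','w6');c=shot('scene','s6');im=cv2.cvtColor(c['img'],cv2.COLOR_RGB2BGR)
cv2.imwrite('pics/s6c.png',cv2.resize(im[210:380,290:490],None,fx=3.5,fy=3.5,interpolation=cv2.INTER_CUBIC))
shot('top','t6')
E
```

```text
12.5167 [-0.39   1.005 -0.966  1.244  0.934  1.81  -1.242] [474. 460. 196.]
[[ 0.002  0.995  0.099]
 [-0.514  0.086 -0.853]
 [-0.858 -0.049  0.512]]
F [-0.2 -0.4 -2.4] [ 0.69  0.04 -0.01] 35.91396767256621
grasp pt [473.9582049  379.98867217  63.55016116]
```

View pics/s6c.png

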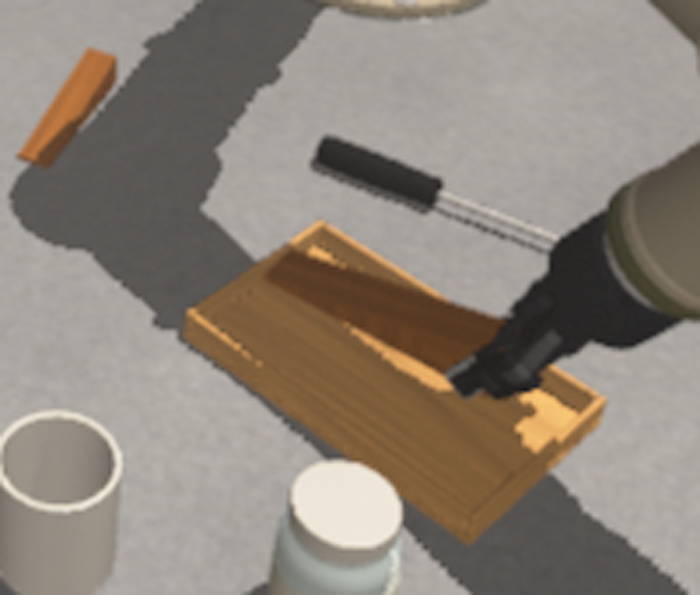

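View pics/w6.png

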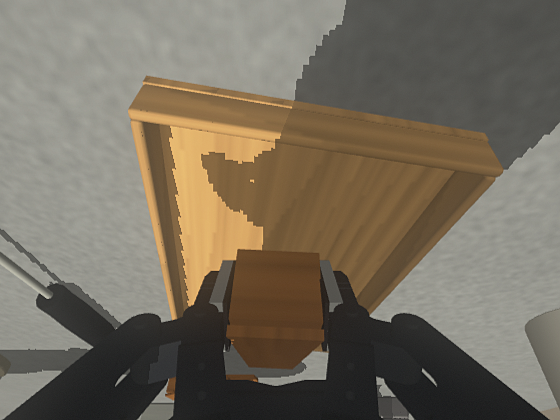

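{"fn": "play_rows", "kwargs": {
  "deltas": [
    [[0.003,0.003,-0.01],0],
    [[0.003,0.005,-0.02],0],
    [[0.003,0.005,-0.028],0],
    [[0.003,0.005,-0.034],0],
    [[0.003,0.005,-0.036],0],
    [[0.003,0.005,-0.036],0]
  ]
}}

```text
t: 13.17
position: [476.3, 465.4, 162.3]
eef_rot: [0.729, 0.866, -1.364]
contact_force: [-0.1, -0.4, -1.1]
grip_width: 36.2
```

```bash
python3 st.py; python3 - <<'E'
from h import *
c=shot('wrist','w7');c=shot('scene','s7');im=cv2.cvtColor(c['img'],cv2.COLOR_RGB2BGR)
cv2.imwrite('pics/s7c.png',cv2.resize(im[250:370,330:470],None,fx=5,fy=5,interpolation=cv2.INTER_CUBIC))
E
```

```text
13.1667 [-0.405  1.052 -0.947  1.238  0.956  1.773 -1.256] [476. 465. 162.]
[[ 0.003  0.995  0.099]
 [-0.513  0.086 -0.854]
 [-0.858 -0.049  0.511]]
F [-0.1 -0.4 -1.1] [ 0.77 -0.   -0.  ] 36.23653846945763
```

View pics/s7c.png

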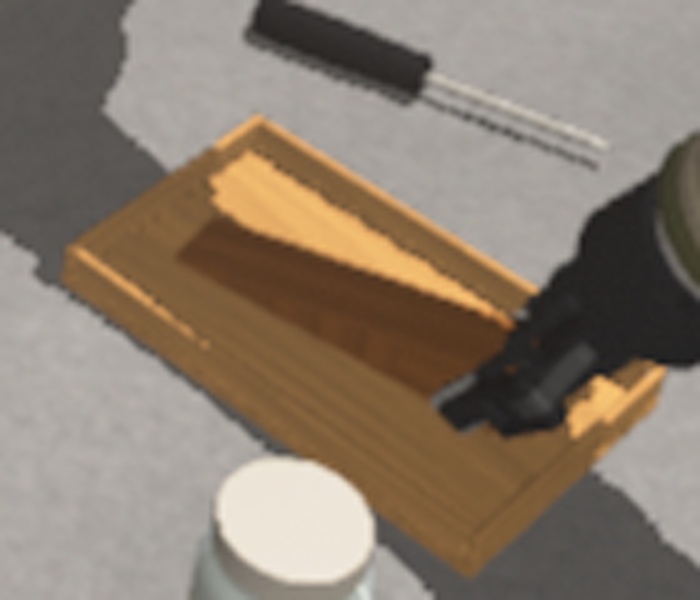

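{"fn": "play_rows", "kwargs": {
  "deltas": [
    [[0,0,-0.002],0],
    [[0,0,-0.004],0],
    [[0,0,-0.006],0],
    [[0,0,-0.006],0]
  ]
}}

```text
t: 13.6
position: [476.5, 465.8, 158.2]
eef_rot: [0.731, 0.866, -1.363]
contact_force: [-0.5, -1.9, 3.0]
grip_width: 36.6
```

{"fn": "play_rows", "kwargs": {
  "deltas": [
    [[0,0,-0.002],0],
    [[0,0,-0.003],0],
    [[0,0,-0.003],0]
  ]
}}

```text
t: 13.85
position: [476.5, 466.0, 157.7]
eef_rot: [0.732, 0.864, -1.363]
contact_force: [-3.8, -0.6, 13.8]
grip_width: 36.1
```

```bash
python3 st.py; python3 - <<'E'
from h import *
c=shot('wrist','w8');c=shot('scene','s8');im=cv2.cvtColor(c['img'],cv2.COLOR_RGB2BGR)
cv2.imwrite('pics/s8c.png',cv2.resize(im[270:350,350:450],None,fx=7,fy=7,interpolation=cv2.INTER_CUBIC))
P=cloud(c)
for v in range(300,352,3): print(v,[(int(P[v,u][0]),int(P[v,u][1]),int(P[v,u][2])) for u in range(396,432,5)])
E
```

```text
13.85 [-0.407  1.057 -0.945  1.239  0.961  1.767 -1.26 ] [476. 466. 158.]
[[ 0.005  0.995  0.097]
 [-0.512  0.086 -0.855]
 [-0.859 -0.045  0.51 ]]
F [-3.8 -0.6 13.8] [-1.33  0.32 -0.44] 36.10302477416773
300 [(437, 279, 6), (429, 288, 6), (422, 298, 9), (410, 305, 5), (405, 316, 9), (408, 330, 20), (405, 341, 26), (368, 339, 0)]
303 [(466, 295, 27), (437, 294, 6), (430, 303, 7), (418, 311, 4), (410, 320, 5), (407, 331, 11), (407, 343, 19), (404, 354, 24)]
306 [(474, 300, 26), (469, 310, 29), (462, 319, 31), (428, 317, 5), (418, 325, 3), (412, 335, 7), (407, 345, 10), (408, 358, 20)]
309 [(483, 306, 27), (476, 315, 28), (472, 326, 33), (464, 334, 33), (431, 332, 7), (419, 339, 4), (410, 348, 4), (410, 360, 12)]
312 [(494, 313, 29), (488, 322, 32), (481, 331, 33), (475, 341, 35), (467, 349, 35), (460, 358, 37), (419, 353, 4), (411, 362, 4)]
315 [(497, 315, 23), (497, 328, 32), (489, 336, 33), (485, 346, 37), (478, 355, 38), (471, 364, 40), (465, 373, 42), (459, 382, 44)]
318 [(496, 317, 14), (493, 327, 19), (495, 341, 30), (492, 351, 35), (486, 360, 39), (480, 369, 40), (476, 379, 44),
[... 740 characters left out ...]
7, 5), (508, 390, 18), (499, 398, 17), (523, 417, 52)]
339 [(553, 353, 16), (554, 366, 27), (527, 365, 4), (519, 373, 4), (511, 381, 4), (505, 390, 7), (494, 397, 3), (491, 407, 9)]
342 [(554, 355, 8), (553, 367, 17), (551, 377, 23), (527, 378, 5), (521, 387, 7), (510, 394, 4), (504, 403, 5), (495, 411, 5)]
345 [(647, 400, 111), (554, 368, 9), (558, 381, 23), (551, 390, 24), (528, 391, 6), (519, 399, 6), (513, 408, 8), (504, 415, 6)]
348 [(653, 404, 110), (646, 411, 111), (554, 381, 10), (555, 393, 20), (534, 395, 4), (528, 404, 7), (517, 411, 4), (509, 419, 3)]
351 [(658, 408, 109), (653, 415, 111), (554, 383, 1), (555, 394, 11), (558, 406, 24), (535, 408, 6), (526, 416, 5), (537, 431, 27)]
```

View pics/s8c.png

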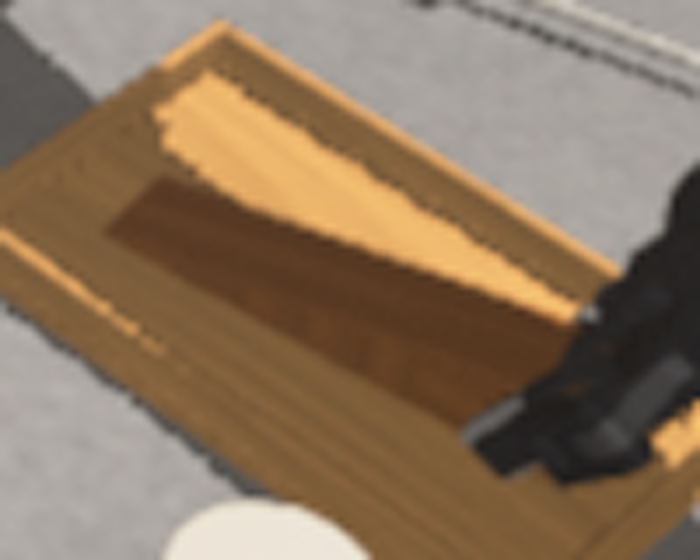

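{"fn": "play_rows", "kwargs": {
  "deltas": [
    [[0,0,0.0],0],
    [[0,0,0.0],0],
    [[0,0,0],0]
  ],
  "grip": -0.02,
  "grip_force": 20
}}

```text
t: 14.2
position: [476.5, 466.1, 157.7]
eef_rot: [0.732, 0.864, -1.362]
contact_force: [0.3, 1.4, 2.3]
grip_width: 41.9
```

{"fn": "play_rows", "kwargs": {
  "deltas": [
    [[0,0,0.0],0],
    [[0,0.004,0.005],0],
    [[0,0.01,0.015],0],
    [[0,0.02,0.033],0],
    [[0,0.035,0.06],0],
    [[0,0.045,0.08],0]
  ],
  "grip": 0.3
}}

```text
t: 14.7
position: [476.1, 512.4, 240.2]
eef_rot: [0.733, 0.866, -1.362]
contact_force: [0.4, 0.9, 0.2]
grip_width: 55.4
```

```bash
python3 st.py; python3 - <<'E'
from h import *
c=shot('wrist','w9');c=shot('scene','s9');im=cv2.cvtColor(c['img'],cv2.COLOR_RGB2BGR)
cv2.imwrite('pics/s9c.png',cv2.resize(im[250:370,330:470],None,fx=5,fy=5,interpolation=cv2.INTER_CUBIC))
P=cloud(c);hsv=cv2.cvtColor(c['img'],cv2.COLOR_RGB2HSV)
E
```

```text
14.7 [-0.503  1.025 -0.96   1.056  0.935  1.916 -1.201] [476. 512. 240.]
[[ 0.005  0.995  0.097]
 [-0.511  0.086 -0.856]
 [-0.86  -0.045  0.509]]
F [0.4 0.9 0.2] [ 0.58 -0.01  0.01] 55.4428019776048
```

View pics/s9c.png

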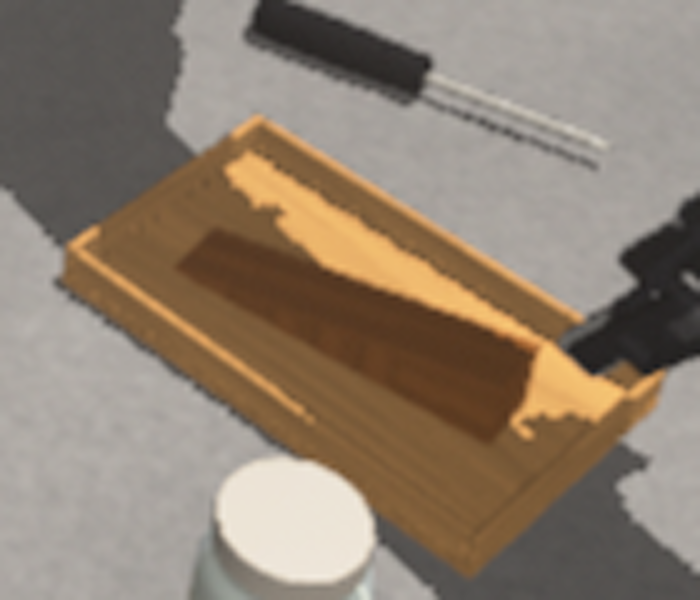

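View pics/w9.png

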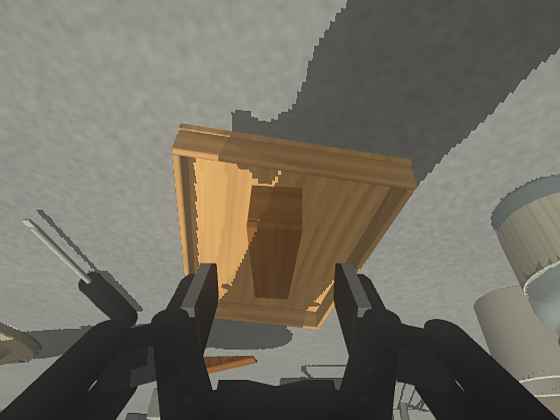

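```bash
python3 - <<'E'
from h import *
e=np.array([.2907,-.9568]); y=np.array([.9568,.2907]); F=np.array([635.4,-91.7])
for n in ['w1','w2','w3','w4','s9','t6']:
    c=load(n);P=cloud(c); im=c['img'].astype(int)
    u=-(P[...,:2]-F)@e; w=(P[...,:2]-F)@y
    hsv=cv2.cvtColor(c['img'],cv2.COLOR_RGB2HSV)
    m=(u>72)&(u<98)&(abs(w)<70)&(P[...,2]>42)&(P[...,2]<66)&(hsv[...,1]<60)
    if m.sum()<5: print(n,m.sum()); continue
    ww=w[m]; 
    # top ridge
    print(n,m.sum(),'u',np.percentile(u[m],[5,50,95]).round(1),'w',ww.min().round(1),ww.max().round(1),'z',np.percentile(P[...,2][m],[5,50,95,100]).round(1))
    A=np.c_[ww,np.ones_like(ww)]; print('   slope',np.linalg.lstsq(A,u[m],rcond=None)[0].round(3))
    # wedge side lines? front face of chest
    g=(abs(w)<85)&(abs(u)<12)&(P[...,2]>20)&(P[...,2]<60)
    if g.sum()>30:
        A=np.c_[w[g],np.ones(g.sum())]; print('   face slope,u',np.linalg.lstsq(A,u[g],rcond=None)[0].round(3),g.sum())
    g=(abs(w)<140)&(u<5)&(u>-25)&(P[...,2]>95)&(P[...,2]<104)
    if g.sum()>10: print('   rim w',np.percentile(w[g],[0,2,98,100]).round(0),'u max',np.percentile(u[g],98).round(1))
E
```

```text
w1 1434 u [79.7 84.9 87.1] w -68.5 39.7 z [50.2 54.5 56.3 57.4]
   slope [4.0000e-03 8.4299e+01]
   face slope,u [ 0.005 -0.542] 2979
   rim w [-114. -110.   82.   86.] u max 0.3
w2 3874 u [79.9 85.  87.1] w -68.4 39.6 z [50.2 54.6 56.1 57.6]
   slope [3.0000e-03 8.4389e+01]
   face slope,u [ 0.005 -0.527] 8082
   rim w [-114. -111.   83.   85.] u max 0.5
w3 4063 u [80.1 85.1 87.1] w -68.0 39.4 z [50.1 54.5 56.2 57.2]
   slope [4.0000e-03 8.4455e+01]
   face slope,u [ 0.004 -0.522] 8767
   rim w [-114. -112.   77.   85.] u max 0.6
w4 2451 u [81.3 85.6 87.2] w -68.4 39.5 z [49.4 54.1 56.  57.1]
   slope [5.0000e-03 8.5151e+01]
   face slope,u [ 0.005 -0.574] 2599
   rim w [-40. -37.  40.  40.] u max -0.7
s9 123 u [75.5 85.4 88.7] w -67.5 42.5 z [49.4 55.2 58.5 62.9]
   slope [-1.1000e-02  8.4175e+01]
   face slope,u [-0.006  0.802] 379
   rim w [-114. -108.   86.   89.] u max 2.9
t6 104 u [75.5 81.9 85.9] w -68.3 38.1 z [47.1 55.3 61.2 64.7]
   slope [1.000e-02 8.175e+01]
   rim w [-110. -106.   83.   85.] u max -2.6
```

{"fn": "play_rows", "kwargs": {
  "deltas": [
    [[0.0,-0.01,0.04],3],
    [[0.0,-0.04,0.05],6],
    [[0.01,-0.08,0.05],9],
    [[0.02,-0.12,0.05],12],
    [[0.03,-0.16,0.05],12],
    [[0.04,-0.2,0.05],12],
    [[0.05,-0.24,0.05],12],
    [[0.06,-0.28,0.05],12]
  ],
  "grip": -1
}}

```text
t: 15.47
position: [535.3, 232.1, 292.9]
eef_rot: [0.628, 0.918, -1.172]
contact_force: [0.9, 1.1, -0.1]
grip_width: -0.0
```

{"fn": "play_rows", "kwargs": {
  "deltas": [
    [[0.01,-0.03,0.0],0],
    [[0.02,-0.06,-0.01],0],
    [[0.03,-0.1,-0.03],0],
    [[0.03,-0.11,-0.04],0],
    [[0.03,-0.11,-0.04],0]
  ]
}}

```text
t: 15.88
position: [565.9, 116.3, 250.1]
eef_rot: [0.627, 0.917, -1.182]
contact_force: [0.6, -0.0, -0.6]
grip_width: 0.3
```

```bash
cat > bail.py <<'E'
from h import *
e=np.array([.2907,-.9568]); y=np.array([.9568,.2907]); F=np.array([635.4,-91.7])
s=manip.get_state(); M=R.from_rotvec(s['eef_rot']).as_matrix(); X=M[:,0]; p=s['position']
def W(u,z,w=-14): return np.r_[F-u*e+w*y,z]
tip=p+173*X; d=tip[:2]-F
print('t',s['t'],'tip u,w,z',(-d@e).round(1),(d@y).round(1),tip[2].round(1),'F',s['contact_force'].round(1),'g',s['grip_width'].round(1))
print('X in(u,z)',(X[:2]@e).round(3),X[2].round(3),'side',(X[:2]@y).round(3),'y az',np.degrees(np.arctan2(M[1,1],M[0,1])).round(1))
th=np.arctan2(X[:2]@e,-X[2])
def tipfor(a,L,off=15.5):
    a=np.radians(a); n=np.array([-np.cos(th),np.sin(th)]); dd=np.array([-np.sin(th),-np.cos(th)])
    b=np.array([12+73*np.cos(a),70+73*np.sin(a)]); return b-off*n+L*dd
def delta(a,L,off=15.5):
    u,z=tipfor(a,L,off); t=W(u,z)-173*X; return ((t-p)/1000).round(4).tolist()
E
python3 - <<'E'
from bail import *
for a,L,o in [(-15.2,-40,24),(-15.2,30,22),(-15.2,30,16)]: print(a,L,o,delta(a,L,o))
c=shot('wrist','w10')
E
```

```text
Traceback (most recent call last):
  File "bail.py", line 6, in <module>
    print('t',s['t'],'tip u,w,z',(-d@e).round(1),(d@y).round(1),tip[2].round(1),'F',s['contact_force'].round(1),'g',s['grip_width'].round(1))
                                                                                                                    ^^^^^^^^^^^^^^^^^^^^^
AttributeError: 'float' object has no attribute 'round'
```

```bash
sed -i "s/s\['grip_width'\].round(1)/round(s['grip_width'],1)/" bail.py
python3 - <<'E'
from bail import *
for a,L,o in [(-15.2,-40,24),(-15.2,30,22),(-15.2,30,16)]: print(a,L,o,delta(a,L,o))
c=shot('wrist','w10')
print(proj(c,tip))
E
```

```text
t 15.8833 tip u,w,z 131.4 -13.5 101.2 F [ 0.6 -0.  -0.6] g 0.3
X in(u,z) 0.507 -0.861 side -0.043 y az 16.6
-15.2 -40 24 [0.0018, -0.0078, -0.0281]
-15.2 30 22 [0.0127, -0.0435, -0.0873]
-15.2 30 16 [0.0142, -0.0484, -0.0843]
(np.float64(277.1058811943982), np.float64(276.11905373311015))
```

View pics/w10.png

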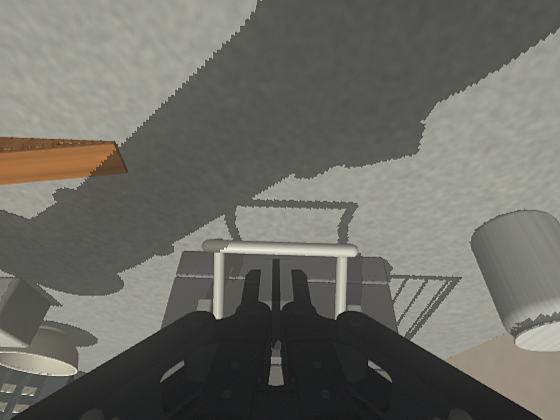

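{"fn": "play_rows", "kwargs": {
  "deltas": [
    [[0.002,-0.008,-0.028],0],
    [[0.005,-0.02,-0.048],0],
    [[0.009,-0.032,-0.068],0],
    [[0.0127,-0.0435,-0.087],0],
    [[0.0127,-0.0435,-0.087],0],
    [[0.0127,-0.0435,-0.087],0]
  ]
}}

```text
t: 16.43
position: [578.0, 77.0, 164.8]
eef_rot: [0.627, 0.92, -1.177]
contact_force: [-0.4, 1.4, 0.7]
grip_width: -0.3
```

```bash
python3 - <<'E'
from bail import *
print(delta(-15.2,30,16))
c=shot('wrist','w11'); c=shot('scene','s11');im=cv2.cvtColor(c['img'],cv2.COLOR_RGB2BGR)
cv2.imwrite('pics/s11c.png',cv2.resize(im[190:310,180:320],None,fx=5,fy=5,interpolation=cv2.INTER_CUBIC))
E
```

```text
t 16.4333 tip u,w,z 90.7 -12.9 15.6 F [-0.4  1.4  0.7] g -0.3
X in(u,z) 0.505 -0.862 side -0.04 y az 16.8
[0.0017, -0.0095, 0.0012]
```

View pics/s11c.png

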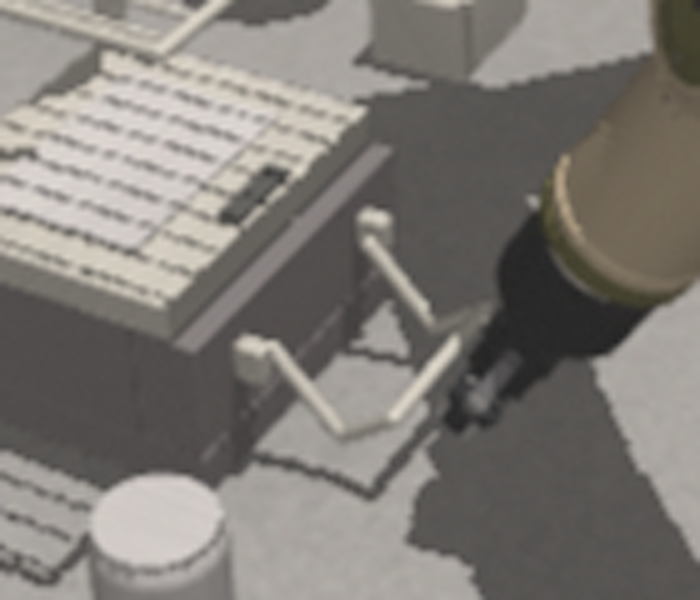

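View pics/w11.png

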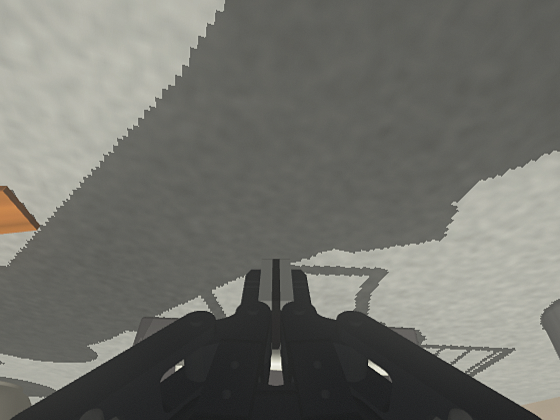

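```bash
python3 - <<'E'
from bail import *
for a,L in [(-12,29),(-4,28),(4,27),(12,26),(20,25),(28,24),(36,23),(44,22)]: print(a,delta(a,L,15))
E
```

```text
t 16.5333 tip u,w,z 91.7 -11.6 17.2 F [0.1 0.7 1.1] g 0.1
X in(u,z) 0.505 -0.862 side -0.037 y az 16.9
-12 [0.0006, -0.0103, 0.0051]
-4 [0.0001, -0.0084, 0.016]
4 [-0.0001, -0.0079, 0.0271]
12 [0.0002, -0.0088, 0.038]
20 [0.0009, -0.011, 0.0487]
28 [0.0019, -0.0145, 0.0588]
36 [0.0034, -0.0192, 0.0683]
44 [0.0051, -0.025, 0.077]
```

{"fn": "play_rows", "kwargs": {
  "deltas": [
    [[0.001,-0.01,0.003],0],
    [[0,-0.0085,0.016],0],
    [[0,-0.008,0.027],0],
    [[0,-0.009,0.038],0],
    [[0.001,-0.011,0.0487],0],
    [[0.002,-0.0145,0.059],0],
    [[0.003,-0.019,0.068],0],
    [[0.005,-0.025,0.077],0]
  ]
}}

```text
t: 17.2
position: [583.4, 53.3, 245.1]
eef_rot: [0.629, 0.917, -1.172]
contact_force: [1.2, 1.3, -0.4]
grip_width: 0.0
```

```bash
python3 - <<'E'
from bail import *
c=shot('wrist','w12'); c=shot('scene','s12');im=cv2.cvtColor(c['img'],cv2.COLOR_RGB2BGR)
cv2.imwrite('pics/s12c.png',cv2.resize(im[170:310,180:320],None,fx=4,fy=4,interpolation=cv2.INTER_CUBIC))
for a,L in [(44,22),(52,21),(60,20),(68,18.5),(76,17),(84,15.5),(92,14),(100,12.5),(108,11),(112,10)]: print(a,delta(a,L,15), np.round(tipfor(a,L,15),1))
E
```

```text
t 17.2 tip u,w,z 66.4 -13.7 96.0 F [ 1.2  1.3 -0.4] g 0.0
X in(u,z) 0.506 -0.862 side -0.035 y az 17.0
44 [-0.0003, -0.0002, -0.0019] [66.3 94.1]
52 [0.0018, -0.0069, 0.0058] [ 59.3 101.8]
60 [0.0041, -0.0145, 0.0124] [ 51.3 108.4]
68 [0.0065, -0.0226, 0.0181] [ 42.9 114.1]
76 [0.0091, -0.0311, 0.0226] [ 34.  118.6]
84 [0.0118, -0.04, 0.0256] [ 24.7 121.6]
92 [0.0146, -0.049, 0.0273] [ 15.3 123.3]
100 [0.0173, -0.058, 0.0275] [  5.9 123.5]
108 [0.0199, -0.0667, 0.0263] [ -3.2 122.4]
112 [0.0212, -0.0708, 0.0255] [ -7.5 121.5]
```

View pics/s12c.png

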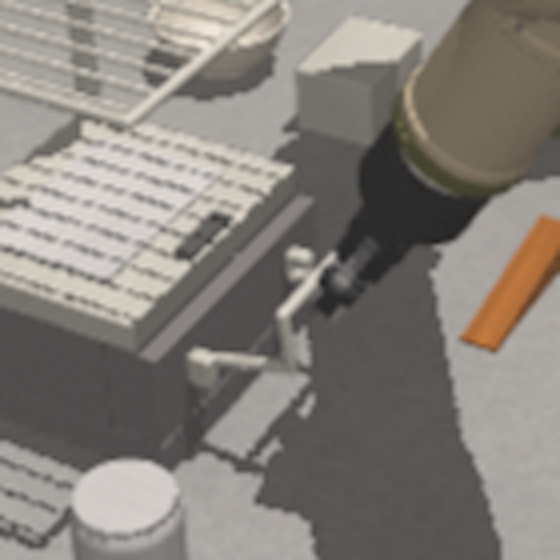

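View pics/w12.png

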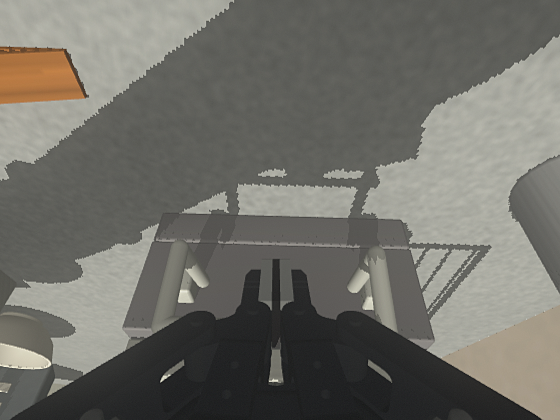

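{"fn": "play_rows", "kwargs": {
  "deltas": [
    [[0.002,-0.007,0.006],0],
    [[0.004,-0.0145,0.0125],0],
    [[0.0065,-0.0225,0.018],0],
    [[0.009,-0.031,0.0225],0],
    [[0.012,-0.04,0.026],0],
    [[0.0145,-0.049,0.028],0],
    [[0.017,-0.058,0.029],0],
    [[0.0195,-0.0655,0.029],0]
  ]
}}

```text
t: 17.97
position: [604.0, -15.5, 274.4]
eef_rot: [0.631, 0.914, -1.176]
contact_force: [-0.3, 0.6, -0.8]
grip_width: -0.3
```

```bash
python3 - <<'E'
from bail import *
c=shot('wrist','w13'); c=shot('scene','s13');im=cv2.cvtColor(c['img'],cv2.COLOR_RGB2BGR)
cv2.imwrite('pics/s13c.png',cv2.resize(im[170:310,160:300],None,fx=4,fy=4,interpolation=cv2.INTER_CUBIC))
E
```

```text
t 17.9667 tip u,w,z -5.7 -14.3 125.4 F [-0.3  0.6 -0.8] g -0.3
X in(u,z) 0.507 -0.861 side -0.037 y az 16.7
```

View pics/s13c.png

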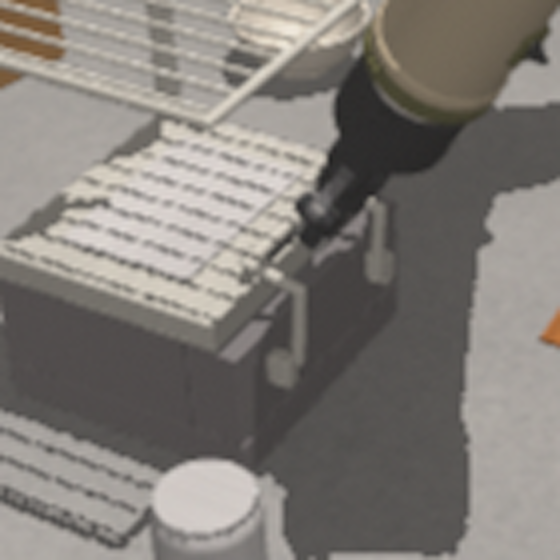

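View pics/w13.png

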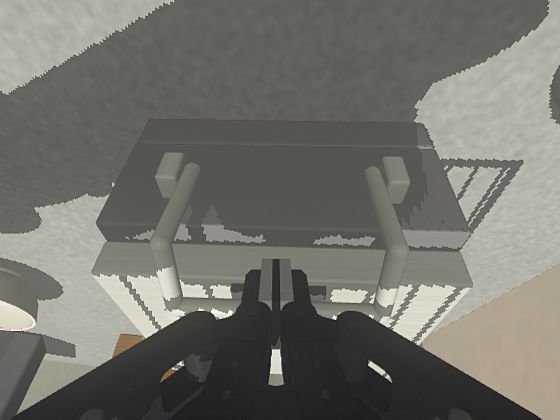

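{"fn": "play_rows", "kwargs": {
  "deltas": [
    [[-0.004,0.014,0.004],0],
    [[-0.009,0.03,0.012],0],
    [[-0.016,0.055,0.025],0],
    [[-0.025,0.085,0.04],0],
    [[-0.035,0.12,0.055],0],
    [[-0.045,0.15,0.06],0],
    [[-0.045,0.15,0.06],0]
  ]
}}

```text
t: 18.65
position: [554.8, 144.3, 337.4]
eef_rot: [0.629, 0.918, -1.162]
contact_force: [-1.2, 1.5, -0.0]
grip_width: -0.2
```

```bash
python3 - <<'E'
from bail import *
c=shot('wrist','w14'); P=cloud(c)
hsv=cv2.cvtColor(c['img'],cv2.COLOR_RGB2HSV)
uu=-(P[...,:2]-F)@e; ww=(P[...,:2]-F)@y
m=(uu<-15)&(uu>-45)&(abs(ww+14)<48)&(P[...,2]>126)&(P[...,2]<160)
print('bar', m.sum(), np.median(uu[m]).round(1), np.percentile(P[...,2][m],[50,98]).round(1))
m=(uu<-50)&(uu>-90)&(abs(ww+14)<60)&(P[...,2]>100)&(P[...,2]<160); print('lid top z',np.median(P[...,2][m]).round(1))
c=shot('scene','s14'); t=shot('top','t14')
E
```

```text
t 18.65 tip u,w,z 162.0 -13.2 188.1 F [-1.2  1.5 -0. ] g -0.2
X in(u,z) 0.504 -0.863 side -0.027 y az 17.4
bar 2 -18.6 [130.6 130.7]
lid top z nan
  return _methods._mean(a, axis=axis, dtype=dtype,
  ret = ret.dtype.type(ret / rcount)
```

View pics/w14.png

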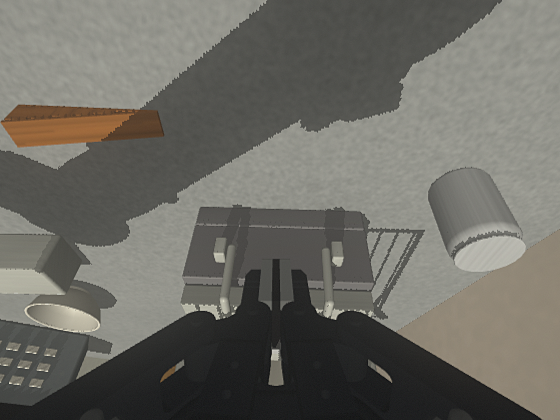

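View pics/s14.png

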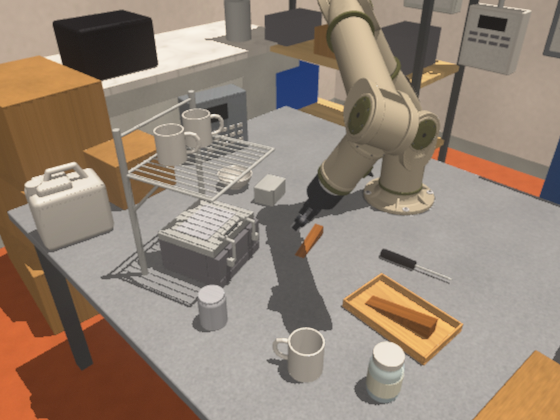

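View pics/t14.png

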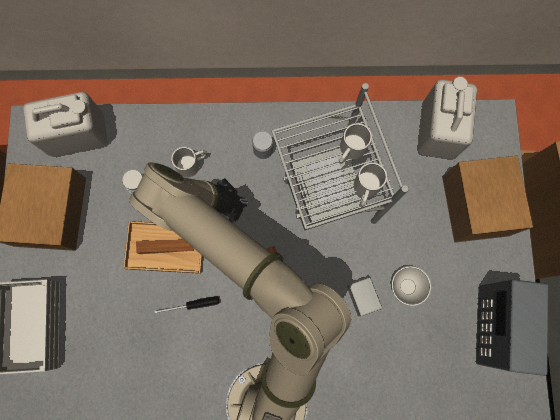

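Wedge in the tray, nothing else moved; check the bar and lid numerically in the scene view.

```bash
python3 - <<'E'
from h import *
e=np.array([.2907,-.9568]); y=np.array([.9568,.2907]); F=np.array([635.4,-91.7])
c=load('s14');P=cloud(c); uu=-(P[...,:2]-F)@e; ww=(P[...,:2]-F)@y
m=(uu<5)&(uu>-50)&(abs(ww+14)<44)&(P[...,2]>126)&(P[...,2]<165)
print('bar',m.sum(),np.percentile(uu[m],[10,50,90]).round(1),np.percentile(P[...,2][m],[50,98]).round(1))
m=(uu<-30)&(uu>-170)&(abs(ww+14)<90)&(P[...,2]>100)&(P[...,2]<127); print('lid z',np.percentile(P[...,2][m],[10,50,90]).round(1),m.sum())
A=np.c_[uu[m],np.ones(m.sum())];print('lid slope',np.linalg.lstsq(A,P[...,2][m],rcond=None)[0])
im=cv2.cvtColor(c['img'],cv2.COLOR_RGB2BGR)
cv2.imwrite('pics/s14c.png',cv2.resize(im[170:310,140:280],None,fx=4,fy=4,interpolation=cv2.INTER_CUBIC))
for a in [2.07,2.2,2.39]:
    q=a-.265; u=12+73*np.cos(q); print(a,proj(c,[*(F-u*e-14*y),70+73*np.sin(q)]))
E
```

```text
bar 123 [-27.5 -22.8 -20.1] [135.  140.3]
lid z [121.9 124.1 126. ] 1820
lid slope [-3.99115308e-04  1.24000424e+02]
2.07 (np.float64(237.2872647837746), np.float64(225.13281873878628))
2.2 (np.float64(234.37041677887595), np.float64(225.0755794103296))
2.39 (np.float64(230.46273937625236), np.float64(225.7200908471458))
```

View pics/s14c.png

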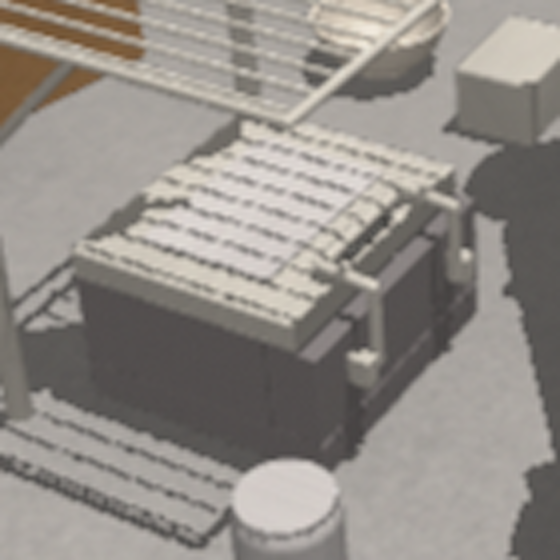

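```bash
python3 -c "
from plant import manip
print(manip.get_state()['t'], manip.finish_job())"
```

```text
the job is handed in; nothing more can be done
18.8 None
```

The job is handed in at 18.8 s: the chest is shut, the wedge lies in the tray and the bail is over center on the lid.

**What I did**
- The move rows turn the tool only about the world's z. I got the 31° lean by driving against the arm's reach limit until the tool tilted.
- I gripped the wedge by its thick end and drew it straight back at about 60–80 mm/s. The force on the tool read between calls was about 4 N.
- I laid the wedge in the tray, then lifted the bail over center with the shut fingertips and backed the arm away.

**Last checks**
- **Lid:** it is flat, with a fitted slope of about 0 and its top at about 124 mm. I did not measure the speed at which it came down. The last 4 mm, off the wedge's thin tip, fell unsupported.
- **Bail:** the bar reads about 23 mm behind the chest's front face on the side the camera sees, against 27 mm expected at its center when clamped. Only the scene camera gave this; the wrist view was blocked by the fingers.
- **Wedge:** it lies flat inside the tray. When I let go, the fingertips had touched the tray floor first, so the thick end was probably 2–3 mm up and settled that far.
- **Other objects:** in the scene and top pictures they stand where they did at the start, except the jar, which the arm half covers in the last top view. I compared these by eye, not by measuring.
- **Robot:** at the end the gripper was shut and empty, clear of everything. The largest force I read was about 14 N, on setting the wedge down.

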